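# Pack the seed tins and shut the seed chest

### The arm

A 7-joint arm with a two-finger parallel gripper is mounted at the origin on the work surface. World frame = base frame: x ahead of the robot, y to its left, z up, the work surface at z = 0. Lengths are in m, angles in rad, forces in N, time in s.
With the tool pointing down it reaches from about 0.4 to 0.85 m from the base axis. Payload 10.4 kg.
Tool frame: the origin (TCP) lies at the very end of the fingers, on their centre line; the grasp point (between the pads) lies 19 mm behind it; z points along the fingers, y is the line along which they close (so a half turn about z gives the same grasp; the last joint's range is limited). The gripper opens to 85 mm and grips with 20 to 120 N. Pads are 22 mm wide; open, the fingers measure 114 mm over their backs; the gripper's body (76 mm by 85 mm) begins 54 mm behind the grasp point. The pads swing forward as they close: fully open they stand 13 mm farther back than shut.
Start: joints at [-1.146, 0.332, -0.065, 1.46, 0.022, 1.35, -0.088], TCP at [0.271, 0.563, 0.231] pointing down, gripper open.
Joint ranges: [-2.6, 2.6], [-0.5, 2.12], [-1.47, 1.34], [0.16, 2.42], [-1.27, 4.41], [0.06, 2.06], [-2.6, 2.6]. Speed limits (rad/s): [2.22, 2.22, 2.79, 2.79, 3.14, 3.14, 3.14].

### API

Orientations are given as a unit quaternion [x, y, z, w].
In Python, from workcell import * gives the robot as it stands.
- The arm moves only by the tool step_arm, never from a script. Its argument "commands" is one flat list of numbers, 7 for each row, row after row: the finger opening in mm, from 0 to 85.4, then the shift along the world's x, y, z as a fraction of full scale, then the turn, a rotation vector about the world's x, y, z as a fraction of full scale. A call has exactly 10 rows; each row is the pose to reach, as a shift and turn from the pose commanded when the call began, turning the shorter way round; what a row does not reach only later rows make up. Full scale, the value 1, is 0.6 m for a shift and pi rad for a turn. A row lasts 1/8 s, in which the tool goes at most 62.5 mm and 10.7 degrees, less where a joint would pass 70% of its speed; a pose out of reach is approached as far as the arm can. A call with a number of a shift or a turn outside -1 to 1 is refused whole. A call with a gripper value outside its range is refused whole. The fingers move at their own pace and stop on an object; "squeeze" is the grip in N (left out, the last holds). Time passes only in rows, so rows that repeat a pose let the fingers close, or fill a call up. It gives the time, the measured TCP pose, the force, the opening and the grip force at its end, in the units of the state.
- get_obs(): the state, without advancing time (a new reading comes with each control period).
- camera(name): name is "side" or "top" or "wrist"; returns the picture (384x512x3 uint8, red, green, blue); there is no depth.
- camera_params(name): a dict with "mtx" (3x3 intrinsics, pixels), "extrinsics" (4x4, takes a point from world to camera coordinates); the wrist camera has in their place "tool_from_camera" (4x4, takes a point from camera to tool coordinates, whose origin is the TCP and whose axes are the flange's). Camera axes: x right, y down, z forward; pixel columns grow to the right and rows downward; lengths in m; the calibration is good to about 2 mm. A picture is of the moment at which its call begins: read the wrist's pose just before it. camera_params takes no time and is no camera call.
- hand_in(): hands the job in; it is judged then, once.
The state is a dict: "clock": time; "joint_pos": joint angles; "joint_velocities": joint speeds; "tau": joint torques, N m; "position": TCP position; "ee_rot": TCP orientation; "ft_force": force on the tool from outside, world axes, zero at the start; "torque": the same for the moment, N m; "grip_width": opening from 0.0 (shut) to 1.0 (fully open); "grasp_force": force on a finger pad.
Only numpy, scipy, OpenCV 4.12 (cv2) and the standard library are available. Lean on these libraries where they do the work, as an engineer would, in place of code of your own. Each camera call takes 0.05 s, during which the arm holds its last target. There are 200 camera calls.

### The job

Put every seed tin that is out on the shelf upright and fully home into a pocket of its own outline in the seed chest, round tins in round pockets and square in square. Only when they are all in, lift the knee of the folding stay past centre to unlock it, then lower the lid gently, without slamming it, until it is fully shut. Leave the pots, trowel, spool and dibber where they are.

Things in the scene. Friction and masses are not known exactly. Their poses are not given: they have to be found in the camera images.
- tin_r1_mid (a point): the centre (15 mm above its underside) of a loose closed seed tin: a green round tin, 50 mm diameter, 30 mm high; about 70 g, starts upright on the shelf, z axis up. May be absent.
- tin_s1_mid (a point): the centre (15 mm above its underside) of a loose closed seed tin: a yellow square tin, 42 x 42 mm, 30 mm high; its x and y axes are square to its sides; about 70 g, starts upright on the shelf, z axis up. May be absent.
- tin_r2_mid (a point): the centre (15 mm above its underside) of a loose closed seed tin: a green round tin, 50 mm diameter, 30 mm high; about 70 g, starts upright on the shelf, z axis up. May be absent.
- tin_s2_mid (a point): the centre (15 mm above its underside) of a loose closed seed tin: a yellow square tin, 42 x 42 mm, 30 mm high; its x and y axes are square to its sides; about 70 g, starts upright on the shelf, z axis up. May be absent.
- tin_r3_mid (a point): the centre (15 mm above its underside) of a loose closed seed tin: a green round tin, 50 mm diameter, 30 mm high; about 70 g, starts upright on the shelf, z axis up. May be absent.
- tin_s3_mid (a point): the centre (15 mm above its underside) of a loose closed seed tin: a yellow square tin, 42 x 42 mm, 30 mm high; its x and y axes are square to its sides; about 70 g, starts upright on the shelf, z axis up. May be absent.
- nest_r1_floor (a point): centre of the floor of a round pocket (green felt floor) in one of six dark wood tiles in the chest; 56 mm across, 8 mm deep, straight wall. The tile's top is 8 mm, the chest's rim 55 mm above this point, the shelf 40 mm below. Axes as the chest's. Which tile lies in which of the six places varies.
- nest_s1_floor (a point): centre of the floor of a square pocket (yellow felt floor) in one of six dark wood tiles in the chest; 48 x 48 mm, square to the chest, 8 mm deep, straight wall. The tile's top is 8 mm, the chest's rim 55 mm above this point, the shelf 40 mm below. Axes as the chest's. Which tile lies in which of the six places varies.
- nest_r2_floor (a point): centre of the floor of a round pocket (green felt floor) in one of six dark wood tiles in the chest; 56 mm across, 8 mm deep, straight wall. The tile's top is 8 mm, the chest's rim 55 mm above this point, the shelf 40 mm below. Axes as the chest's. Which tile lies in which of the six places varies.
- nest_s2_floor (a point): centre of the floor of a square pocket (yellow felt floor) in one of six dark wood tiles in the chest; 48 x 48 mm, square to the chest, 8 mm deep, straight wall. The tile's top is 8 mm, the chest's rim 55 mm above this point, the shelf 40 mm below. Axes as the chest's. Which tile lies in which of the six places varies.
- nest_r3_floor (a point): centre of the floor of a round pocket (green felt floor) in one of six dark wood tiles in the chest; 56 mm across, 8 mm deep, straight wall. The tile's top is 8 mm, the chest's rim 55 mm above this point, the shelf 40 mm below. Axes as the chest's. Which tile lies in which of the six places varies.
- nest_s3_floor (a point): centre of the floor of a square pocket (yellow felt floor) in one of six dark wood tiles in the chest; 48 x 48 mm, square to the chest, 8 mm deep, straight wall. The tile's top is 8 mm, the chest's rim 55 mm above this point, the shelf 40 mm below. Axes as the chest's. Which tile lies in which of the six places varies.
- chest_hinge (a point): middle of the lid's hinge line, on the rear top edge of the fixed wooden chest (walls 9 mm, rim 95 mm above the shelf). x points to the chest's rear (away from the robot), y to its left along the hinge. Front at x = -240 mm, sides at y = +-170 mm; the lid stay is outside the right (-y) side. Pocket centres at x = -120 and -184, y = -64, 20 and 104 mm; flat ledges level with the tiles around.
- lid (a joint): the lid: a wooden board 240 x 340 x 12 mm, 0.4 kg, its underside on the rim when shut. 0 = propped open (80 degrees up from shut), 1.396 rad = fully shut. The hinge is stiff (0.6 N m of friction): with the stay unlocked the lid stays where it is left and must be pushed down (a few newtons near its free edge).
- lid_edge (a point): middle of the lid's free edge, half-way through its thickness, 240 mm from the hinge line; it is the top edge of the lid while open and the front edge when shut
- stay_knee (a joint): knee of the folding lid stay: two flat steel links outside the chest's right side. 0 = locked: the knee sags past straight against its stop and the lid cannot be lowered. Grows as the knee is lifted: at 0.21 rad the links are in line, beyond it they are unlocked and fold up and forwards as the lid comes down. Left well past straight (0.4 or more) it stays unlocked.
- stay_knob (a point): centre of the red knob on the stay's knee: a cylinder 18 mm thick, 72 mm long, axis along the chest's y, from 18 to 90 mm outside the stay's lower link. It moves on a 90 mm arc about the link's pivot, 180 mm in front of and 80 mm below the hinge line; locked, it is 110 mm in front of and 23 mm below that line, so lifting it carries it up and forwards. Takes a few N.
- white_pot: the small white ceramic pot (72 mm across, 60 mm high; origin under its centre); a bystander, leave it alone
- clay_pot: a terracotta pot (90 mm across, 58 mm high; origin under its centre); a bystander, leave it alone
- trowel: the wooden-handled trowel, lying (about 300 mm long, handle to its -x, blade to its +x; origin between them); a bystander, leave it alone
- twine_spool: a spool of twine (44 mm across, 50 mm high; origin under its centre); a bystander, leave it alone
- dibber: a dark wooden dibber, a rod 150 mm long and 22 mm thick, lying along its x; a bystander, leave it alone

How it is judged:
On the way, in this order (a step that is already met when the one before it is completed fails the run):
1. every tin present is seated in a pocket of its own outline, the lid still propped open (((horizontal distance between tin_r1_mid and nest_r1_floor below 0.007 m and z of tin_r1_mid in the frame of nest_r1_floor below 0.0175 m) or (horizontal distance between tin_r1_mid and nest_r2_floor below 0.007 m and z of tin_r1_mid in the frame of nest_r2_floor below 0.0175 m) or (horizontal distance between tin_r1_mid and nest_r3_floor below 0.007 m and z of tin_r1_mid in the frame of nest_r3_floor below 0.0175 m)) and angle between each of tin_r1_mid, tin_s1_mid, tin_r2_mid, tin_s2_mid, tin_r3_mid, tin_s3_mid's own z axis and vertical below 0.12 rad and ((horizontal distance between tin_s1_mid and nest_s1_floor below 0.007 m and z of tin_s1_mid in the frame of nest_s1_floor below 0.0175 m) or (horizontal distance between tin_s1_mid and nest_s2_floor below 0.007 m and z of tin_s1_mid in the frame of nest_s2_floor below 0.0175 m) or (horizontal distance between tin_s1_mid and nest_s3_floor below 0.007 m and z of tin_s1_mid in the frame of nest_s3_floor below 0.0175 m)) and ((horizontal distance between tin_r2_mid and nest_r1_floor below 0.007 m and z of tin_r2_mid in the frame of nest_r1_floor below 0.0175 m) or (horizontal distance between tin_r2_mid and nest_r2_floor below 0.007 m and z of tin_r2_mid in the frame of nest_r2_floor below 0.0175 m) or (horizontal distance between tin_r2_mid and nest_r3_floor below 0.007 m and z of tin_r2_mid in the frame of nest_r3_floor below 0.0175 m)) and ((horizontal distance between tin_s2_mid and nest_s1_floor below 0.007 m and z of tin_s2_mid in the frame of nest_s1_floor below 0.0175 m) or (horizontal distance between tin_s2_mid and nest_s2_floor below 0.007 m and z of tin_s2_mid in the frame of nest_s2_floor below 0.0175 m) or (horizontal distance between tin_s2_mid and nest_s3_floor below 0.007 m and z of tin_s2_mid in the frame of nest_s3_floor below 0.0175 m)) and ((horizontal distance between tin_r3_mid and nest_r1_floor below 0.007 m and z of tin_r3_mid in the frame of nest_r1_floor below 0.0175 m) or (horizontal distance between tin_r3_mid and nest_r2_floor below 0.007 m and z of tin_r3_mid in the frame of nest_r2_floor below 0.0175 m) or (horizontal distance between tin_r3_mid and nest_r3_floor below 0.007 m and z of tin_r3_mid in the frame of nest_r3_floor below 0.0175 m)) and ((horizontal distance between tin_s3_mid and nest_s1_floor below 0.007 m and z of tin_s3_mid in the frame of nest_s1_floor below 0.0175 m) or (horizontal distance between tin_s3_mid and nest_s2_floor below 0.007 m and z of tin_s3_mid in the frame of nest_s2_floor below 0.0175 m) or (horizontal distance between tin_s3_mid and nest_s3_floor below 0.007 m and z of tin_s3_mid in the frame of nest_s3_floor below 0.0175 m)) and value of joint lid below 0.15 rad), for 0.2 s.
2. the stay's knee is lifted past centre (value of joint stay_knee above 0.3 rad), for 0.2 s.
3. the lid is lowered shut (value of joint lid above 1.355 rad), for 0.2 s.
At the end, for the whole second after the job is handed in: Every tin present sits upright on the floor of a pocket of its own outline (within 7 mm of its centre, less than 2.5 mm above its floor, tilted less than 0.12 rad) and the lid is shut to within 0.04 rad (1.355 rad or more) (((horizontal distance between tin_r1_mid and nest_r1_floor below 0.007 m and z of tin_r1_mid in the frame of nest_r1_floor below 0.0175 m) or (horizontal distance between tin_r1_mid and nest_r2_floor below 0.007 m and z of tin_r1_mid in the frame of nest_r2_floor below 0.0175 m) or (horizontal distance between tin_r1_mid and nest_r3_floor below 0.007 m and z of tin_r1_mid in the frame of nest_r3_floor below 0.0175 m)) and angle between each of tin_r1_mid, tin_s1_mid, tin_r2_mid, tin_s2_mid, tin_r3_mid, tin_s3_mid's own z axis and vertical below 0.12 rad and ((horizontal distance between tin_s1_mid and nest_s1_floor below 0.007 m and z of tin_s1_mid in the frame of nest_s1_floor below 0.0175 m) or (horizontal distance between tin_s1_mid and nest_s2_floor below 0.007 m and z of tin_s1_mid in the frame of nest_s2_floor below 0.0175 m) or (horizontal distance between tin_s1_mid and nest_s3_floor below 0.007 m and z of tin_s1_mid in the frame of nest_s3_floor below 0.0175 m)) and ((horizontal distance between tin_r2_mid and nest_r1_floor below 0.007 m and z of tin_r2_mid in the frame of nest_r1_floor below 0.0175 m) or (horizontal distance between tin_r2_mid and nest_r2_floor below 0.007 m and z of tin_r2_mid in the frame of nest_r2_floor below 0.0175 m) or (horizontal distance between tin_r2_mid and nest_r3_floor below 0.007 m and z of tin_r2_mid in the frame of nest_r3_floor below 0.0175 m)) and ((horizontal distance between tin_s2_mid and nest_s1_floor below 0.007 m and z of tin_s2_mid in the frame of nest_s1_floor below 0.0175 m) or (horizontal distance between tin_s2_mid and nest_s2_floor below 0.007 m and z of tin_s2_mid in the frame of nest_s2_floor below 0.0175 m) or (horizontal distance between tin_s2_mid and nest_s3_floor below 0.007 m and z of tin_s2_mid in the frame of nest_s3_floor below 0.0175 m)) and ((horizontal distance between tin_r3_mid and nest_r1_floor below 0.007 m and z of tin_r3_mid in the frame of nest_r1_floor below 0.0175 m) or (horizontal distance between tin_r3_mid and nest_r2_floor below 0.007 m and z of tin_r3_mid in the frame of nest_r2_floor below 0.0175 m) or (horizontal distance between tin_r3_mid and nest_r3_floor below 0.007 m and z of tin_r3_mid in the frame of nest_r3_floor below 0.0175 m)) and ((horizontal distance between tin_s3_mid and nest_s1_floor below 0.007 m and z of tin_s3_mid in the frame of nest_s1_floor below 0.0175 m) or (horizontal distance between tin_s3_mid and nest_s2_floor below 0.007 m and z of tin_s3_mid in the frame of nest_s2_floor below 0.0175 m) or (horizontal distance between tin_s3_mid and nest_s3_floor below 0.007 m and z of tin_s3_mid in the frame of nest_s3_floor below 0.0175 m)) and value of joint lid above 1.355 rad); the robot touches nothing.
It fails at once if the lid is slammed (it turns faster than 2 rad/s) (velocity of joint lid above 2 rad/s).
It fails at once if a pot, the trowel, the spool or the dibber is moved more than 4 cm (distance of any of white_pot, clay_pot, trowel, twine_spool, dibber from where it was at the start of the episode above 0.04 m).
Of tin_r1, tin_s1, tin_r2, tin_s2, tin_r3, tin_s3 only 3 to 5 are there at a start; the rules pass over those that are not, and their reading is None.
At some moment in a run one of tin_r1, tin_s1, tin_r2, tin_s2, tin_r3, tin_s3 may be knocked a few centimetres aside while the robot is not near it.
Once in a run the grip may slacken for a moment while it holds something.
It also fails if it takes over 210 s, if anything falls off the work surface, if the arm or the gripper's body presses on something with over 40 N, if the wrist force passes 120 N, or if a joint passes its speed limit or range.

## Working session

There is one attempt and no reset: what is moved stays moved. The work goes in short steps, Python scripts to look and compute and a tool call to move; the robot and the scene stay as the last step left them, time stands still between calls to the robot, and variables do not carry over. Pictures are saved under pics/ and viewed, at most 14 in all, crops included, and the job is handed in when it is done.

Besides the shell and the picture viewer there is one more tool, called after "Emit:" in YAML: its name, and indented under it one key for each argument. step_arm: Moves the arm, as the interface text tells. Its arguments: {"type":"object","properties":{"commands":{"type":"array","items":{"type":"number"}},"squeeze":{"type":"number"}},"required":["commands"]}

```bash
mkdir -p pics; ls
cat > h.py <<'E'
import numpy as np, cv2, json
from workcell import *
from scipy.spatial.transform import Rotation as R
def grab(n,fn=None):
    o=get_obs(); im=camera(n)
    if fn: cv2.imwrite('pics/'+fn,im[:,:,::-1])
    return o,im
def campose(n,o=None):
    p=camera_params(n); K=np.array(p['mtx'])
    if n=='wrist':
        T=np.eye(4);T[:3,:3]=R.from_quat(o['ee_rot']).as_matrix();T[:3,3]=o['position']
        return K,T@np.array(p['tool_from_camera'])
    return K,np.linalg.inv(np.array(p['extrinsics']))
def ray(n,u,v,z,o=None):
    K,C=campose(n,o); d=C[:3,:3]@np.linalg.solve(K,[u,v,1.]); c=C[:3,3]
    return c+d*(z-c[2])/d[2]
def proj(n,P,o=None):
    K,C=campose(n,o); q=np.linalg.inv(C)@np.append(P,1); q=K@q[:3]; return q[:2]/q[2]
E
python3 - <<'E'
from h import *
o,_=grab('top','top0.png'); grab('side','side0.png')
print(o)
for n in('top','side'): 
    K,C=campose(n); print(n,K.round(1).tolist(),C.round(3).tolist())
print(camera_params('wrist'))
E
```

```text
pics
{'clock': 0.0, 'joint_pos': array([-1.1455902 ,  0.33284267, -0.06467696,  1.46093092,  0.0215735 ,
        1.34992103, -0.08850664]), 'joint_velocities': array([ 0.00181844, -0.00034655,  0.00158674,  0.00194107, -0.00093585,
       -0.0004191 ,  0.0004146 ]), 'tau': array([-5.28174660e-04, -6.25441718e+01,  4.91481903e-02, -3.91601837e+01,
        1.63103733e-02,  9.80381184e-03, -5.29429667e-05]), 'position': array([0.2704642 , 0.5630291 , 0.23053907]), 'ee_rot': array([ 2.22043455e-01,  9.75036517e-01, -6.91314859e-04, -1.32612510e-04]), 'ft_force': array([-0.61638701,  0.56296241, -0.01230096]), 'torque': array([-0.01555181, -0.0193587 ,  0.02636692]), 'grasp_force': 0.0, 'grip_width': 0.9974604932520953}
top [[381.3, 0.0, 259.9], [0.0, 381.3, 190.4], [0.0, 0.0, 1.0]] [[0.02, -0.984, 0.179, 0.335], [-1.0, -0.018, 0.012, -0.1], [-0.008, -0.179, -0.984, 1.481], [0.0, 0.0, 0.0, 1.0]]
side [[382.1, 0.0, 257.3], [0.0, 382.1, 190.9], [0.0, 0.0, 1.0]] [[0.848, -0.374, 0.377, 0.159], [-0.53, -0.619, 0.579, -0.731], [0.017, -0.691, -0.723, 1.001], [0.0, 0.0, 0.0, 1.0]]
{'mtx': array([[338.73851049,   0.        , 260.84152731],
       [  0.        , 338.73851049, 192.30785991],
       [  0.        ,   0.        ,   1.        ]]), 'tool_from_camera': array([[-6.63207264e-05, -9.60494655e-01, -2.78298424e-01,
         7.08374574e-02],
       [ 9.99999826e-01, -2.27039368e-04,  5.45275761e-04,
        -3.54943644e-04],
       [-5.86919153e-04, -2.78298339e-01,  9.60494503e-01,
        -1.43249147e-01],
       [ 0.00000000e+00,  0.00000000e+00,  0.00000000e+00,
         1.00000000e+00]])}
```

View pics/top0.png

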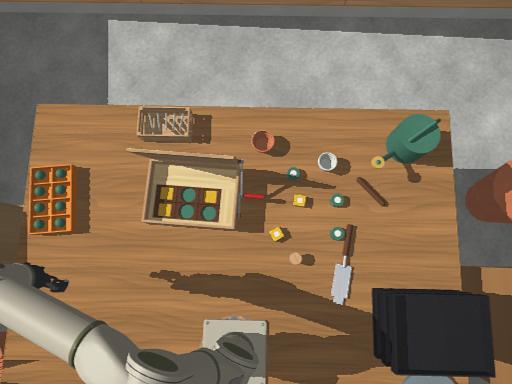

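View pics/side0.png

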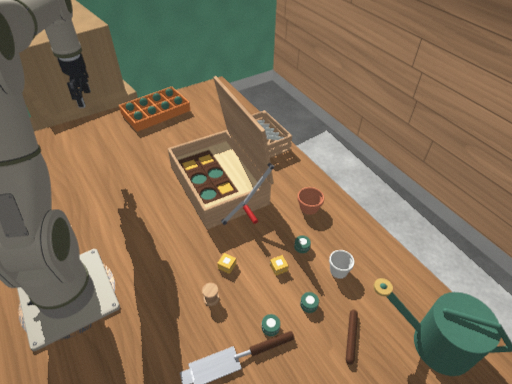

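The top view shows five tins: green round at (293,173), (338,200) and (338,233), yellow square at (300,200) and (277,234). The chest is around (195,195) with its red knob at (253,196).

```bash
cat >> h.py <<'E'
def blobs(im,kind,amin=15):
    h=cv2.cvtColor(im,cv2.COLOR_RGB2HSV)
    lo,hi={'g':((70,80,30),(95,255,255)),'y':((18,150,90),(32,255,255)),'r':((170,150,80),(180,255,255)),'w':((0,0,200),(180,50,255))}[kind]
    m=cv2.inRange(h,lo,hi)
    if kind=='r': m|=cv2.inRange(h,(0,190,100),(4,255,255))
    n,l,s,c=cv2.connectedComponentsWithStats(m)
    return [(c[i].round(1),s[i]) for i in range(1,n) if s[i][4]>=amin],l,m
E
python3 - <<'E'
from h import *
for n in('top','side'):
    o,im=grab(n)
    for k in 'gyr':
        for c,s in blobs(im,k)[0]:
            print(n,k,c,s.tolist(),ray(n,*c,0.03)[:2].round(3),ray(n,*c,0.04)[:2].round(3))
im=cv2.imread('pics/top0.png')[120:250,130:360]
cv2.imwrite('pics/crop0.png',cv2.resize(im,None,fx=3.4,fy=3.4,interpolation=cv2.INTER_CUBIC))
E
```

```text
top g [412.8 138.3] [383, 114, 57, 49, 1881] [ 0.82  -0.683] [ 0.817 -0.679]
top g [ 60.5 172.8] [56, 169, 10, 8, 59] [0.655 0.7  ] [0.653 0.694]
top g [293.  173.6] [288, 168, 11, 12, 67] [ 0.668 -0.21 ] [ 0.666 -0.21 ]
top g [ 39.9 174.4] [35, 171, 10, 8, 62] [0.647 0.78 ] [0.645 0.774]
top g [ 60.1 188.9] [56, 185, 9, 8, 58] [0.591 0.694] [0.589 0.689]
top g [ 39.4 190.6] [35, 187, 10, 8, 65] [0.583 0.774] [0.581 0.768]
top g [188.  194.5] [182, 188, 13, 14, 139] [0.578 0.195] [0.577 0.193]
top g [336.6 199.9] [331, 194, 13, 12, 73] [ 0.568 -0.378] [ 0.566 -0.376]
top g [ 60.  205.6] [56, 202, 9, 8, 59] [0.526 0.687] [0.524 0.682]
top g [ 39.  207.1] [35, 204, 9, 8, 61] [0.518 0.768] [0.517 0.762]
top g [186.1 211.1] [180, 205, 13, 13, 142] [0.513 0.199] [0.512 0.197]
top g [208.  212.8] [202, 206, 13, 14, 141] [0.509 0.114] [0.507 0.113]
top g [ 59.8 222.2] [56, 219, 9, 8, 59] [0.462 0.68 ] [0.461 0.675]
top g [ 38.7 223.7] [34, 220, 10, 8, 62] [0.454 0.761] [0.453 0.755]
top g [336.6 233.5] [331, 227, 13, 13, 84] [ 0.439 -0.376] [ 0.438 -0.374]
top y [166.5 192.8] [160, 187, 14,
[... 1306 characters left out ...]
.218] [ 0.656 -0.224]
side g [382.9 285.7] [381, 284, 5, 5, 18] [ 0.774 -0.456] [ 0.767 -0.459]
side g [309.  302.3] [301, 293, 17, 19, 155] [ 0.562 -0.386] [ 0.557 -0.39 ]
side g [455.4 332.7] [388, 293, 124, 82, 5452] [ 0.837 -0.656] [ 0.83  -0.657]
side g [270.  324.1] [262, 315, 17, 19, 158] [ 0.436 -0.382] [ 0.433 -0.386]
side y [205.7 159.2] [199, 155, 15, 10, 94] [0.585 0.291] [0.581 0.28 ]
side y [189.8 164.6] [183, 160, 15, 10, 100] [0.521 0.294] [0.517 0.283]
side y [225.  187.7] [218, 182, 16, 12, 120] [0.575 0.12 ] [0.571 0.111]
side y [226.3 263.4] [218, 254, 18, 19, 169] [ 0.428 -0.158] [ 0.425 -0.163]
side y [278.6 265. ] [270, 255, 18, 20, 176] [ 0.558 -0.243] [ 0.553 -0.248]
```

View pics/crop0.png

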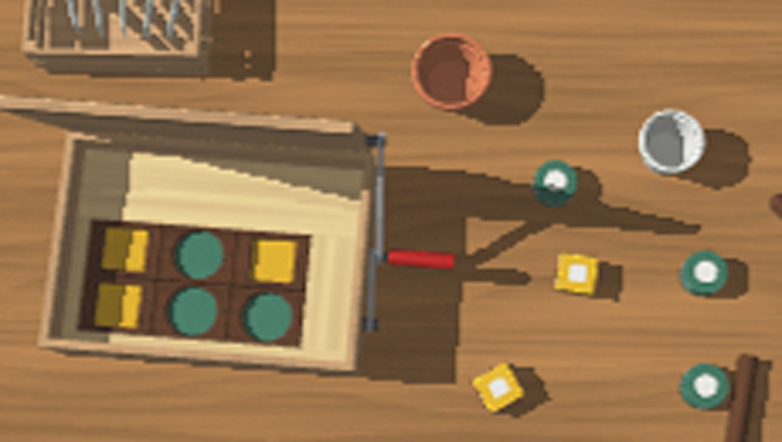

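The crop shows six pockets: rear row square, round, square and front row square, round, round, left to right. One round tin sits right beside the trowel handle.

```bash
cat >> h.py <<'E'
LOC=np.array([[-120,104],[-120,20],[-120,-64],[-184,104],[-184,20],[-184,-64]])/1e3
def fit(P,L=LOC):
    P=np.array(P);a=P-P.mean(0);b=L-L.mean(0)
    y=np.arctan2((b[:,0]*a[:,1]-b[:,1]*a[:,0]).sum(),(a*b).sum())
    M=np.array([[np.cos(y),-np.sin(y)],[np.sin(y),np.cos(y)]])
    t=P.mean(0)-M@L.mean(0); return y,M,t,np.linalg.norm(P-(L@M.T+t),axis=1)
E
python3 - <<'E'
from h import *
T=[(.582,.276),(.577,.193),(.571,.109),(.517,.280),(.512,.197),(.507,.113)]
S=[(.581,.280),(.576,.196),(.571,.111),(.517,.283),(.512,.200),(.507,.115)]
for P in(T,S,(np.array(T)+S)/2):
    y,M,t,e=fit(P);print('yaw',y.round(4),'hinge',t.round(4),'err',e.round(4))
o,im=grab('top')
for c,s in blobs(im,'w',5)[0]:
    if 265<c[0]<360 and 160<c[1]<250: print('w',c,s.tolist(),ray('top',*c,.03)[:2].round(4))
for n in['side']:
    o,im=grab(n)
    for c,s in blobs(im,'w',5)[0]:
        if s[4]<80: print('ws',c,s.tolist(),ray('side',*c,.03)[:2].round(4))
print('tool yaw y-axis',R.from_quat(o['ee_rot']).as_matrix().round(3).tolist())
# square yaw in top
im=camera('top')
_,l,m=blobs(im,'y')
wm=blobs(im,'w',5)[2]
for c in((299,200),(276,233)):
    k=np.zeros_like(m);k[c[1]-12:c[1]+13,c[0]-12:c[0]+13]=1
    mm=(m|wm)*k; r=cv2.minAreaRect(cv2.findNonZero(mm)); print(r)
E
```

```text
yaw -0.0626 hinge [0.6948 0.1652] err [0.0007 0.0008 0.0002 0.0008 0.0005 0.0002]
yaw -0.0589 hinge [0.6946 0.1686] err [0.0005 0.0004 0.0008 0.0002 0.0006 0.0005]
yaw -0.0608 hinge [0.6947 0.1669] err [0.0003 0.0005 0.0003 0.0005 0.0005 0.0002]
w [332.6 161.1] [329, 153, 8, 17, 62] [ 0.7214 -0.3651]
w [319.9 164. ] [318, 157, 8, 13, 18] [ 0.7088 -0.3154]
w [293.  172.2] [290, 170, 6, 5, 20] [ 0.674  -0.2104]
w [337.2 199.6] [335, 197, 6, 6, 28] [ 0.5691 -0.3807]
w [299.4 200. ] [297, 198, 5, 5, 20] [ 0.5648 -0.2355]
w [337.2 233. ] [335, 230, 6, 7, 29] [ 0.4411 -0.3786]
w [276.2 233.6] [274, 232, 6, 5, 19] [ 0.4343 -0.1479]
ws [323.  165.8] [322, 165, 3, 3, 6] [0.9462 0.0304]
ws [345.3 188.1] [343, 186, 5, 5, 16] [ 0.9404 -0.1028]
ws [303.  240.8] [300, 238, 7, 7, 35] [ 0.6727 -0.2099]
ws [332.1 258.7] [329, 250, 9, 19, 31] [ 0.708  -0.3092]
ws [351.2 262.1] [349, 253, 5, 16, 38] [ 0.7493 -0.3485]
ws [226.3 260.1] [223, 257, 7, 7, 30] [ 0.4334 -0.1474]
ws [279. 262.] [276, 259, 7, 7, 31] [ 0.5644 -0.2352]
ws [345. 269.] [343, 269, 5, 1, 5] [ 0.7174 -0.3571]
ws [448.4 283.2] [447, 282, 3, 4, 5] [ 0.9415 -0.5496]
ws [309.8 299.5] [306, 296, 9, 8, 53] [ 0.5686 -0.3808]
ws [270.8 322.2] [267, 318, 9, 9, 63] [ 0.4403 -0.3788]
tool yaw y-axis [[-0.901, 0.433, -0.0], [0.433, 0.901, -0.001], [-0.0, -0.001, -1.0]]
((299.44000244140625, 200.41998291015625), (11.737972259521484, 12.0208158493042), 8.13010311126709)
((276.138427734375, 233.4923095703125), (11.41119384765625, 11.907332420349121), 60.2551155090332)
```

Emit:
step_arm:
  commands: [85, 0.457, -0.61, 0.117, 0, 0, 0.123, 85, 0.457, -0.61, 0.117, 0, 0, 0.123, 85, 0.457, -0.61, 0.117, 0, 0, 0.123, 85, 0.457, -0.61, 0.117, 0, 0, 0.123, 85, 0.457, -0.61, 0.117, 0, 0, 0.123, 85, 0.457, -0.61, 0.117, 0, 0, 0.123, 85, 0.457, -0.61, 0.117, 0, 0, 0.123, 85, 0.457, -0.61, 0.117, 0, 0, 0.123, 85, 0.457, -0.61, 0.117, 0, 0, 0.123, 85, 0.457, -0.61, 0.117, 0, 0, 0.123]
  squeeze: 30

```text
clock: 1.6
position: [0.5442, 0.1985, 0.3013]
ee_rot: [0.03, 1.0, 0.0, -0.0]
ft_force: [-0.4, 0.3, 0.1]
grip_width: 0.998
grasp_force: 0.0
```

```bash
cat >> h.py <<'E'
def st(o):
    M=R.from_quat(o['ee_rot']).as_matrix()
    print('t %.2f pos %s xdir %.2f deg zax %s F %s w %.1f g %.1f'%(o['clock'],o['position'].round(4),np.degrees(np.arctan2(M[1,0],M[0,0])),M[:,2].round(4),o['ft_force'].round(1),o['grip_width']*85.4,o['grasp_force']))
E
python3 - <<'E'
from h import *
o,im=grab('wrist','w1.png'); st(o); print(o['joint_pos'].round(2))
P={}
for k in 'gy':
    for c,s in blobs(im,k,300)[0]:
        p=ray('wrist',*c,.04,o)[:2]; print(k,c,s.tolist(),p.round(4))
        P[tuple(p)]=k
y,M,t=-.0608,None,np.array([.6947,.1669])
M=np.array([[np.cos(y),-np.sin(y)],[np.sin(y),np.cos(y)]])
pr=LOC@M.T+t; Q=[];Ls=[];
for i in range(6):
    q=min(P,key=lambda p:np.hypot(*(np.array(p)-pr[i])))
    if np.hypot(*(np.array(q)-pr[i]))<.02: Q.append(q);Ls.append(LOC[i])
y,M,t,e=fit(Q,np.array(Ls)); print(y,t,e.round(4)); print((LOC@M.T+t).round(4))
E
```

```text
t 1.60 pos [0.5442 0.1985 0.3013] xdir 176.55 deg zax [-6.e-04  5.e-04 -1.e+00] F [-0.4  0.3  0.1] w 85.2 g 0.0
[-0.58  0.2   0.18  1.49 -0.04  1.46  1.11]
g [183.4 126.7] [162, 104, 45, 47, 1559] [0.5045 0.1096]
g [255.2 125.1] [234, 104, 45, 47, 1424] [0.5078 0.1941]
g [256.4 180.3] [235, 160, 44, 42, 1428] [0.5746 0.1912]
y [327.5 126.9] [307, 106, 43, 43, 1696] [0.515 0.279]
y [187.4 180.5] [167, 162, 41, 39, 1480] [0.5697 0.1064]
y [324.8 180.1] [305, 162, 41, 38, 1455] [0.5794 0.2753]
-0.057740435638004226 [0.69243351 0.16385947] [0.001  0.0009 0.0009 0.0007 0.0022 0.0011]
[[0.5786 0.2746]
 [0.5738 0.1908]
 [0.5689 0.1069]
 [0.5147 0.2783]
 [0.5099 0.1944]
 [0.505  0.1106]]
```

View pics/w1.png

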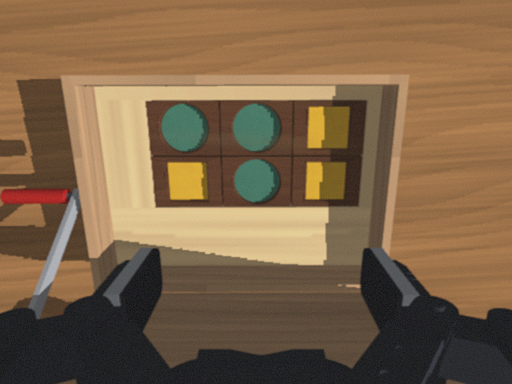

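The wrist view confirms all six pockets: round at (183,127), (255,125) and (256,180), square at (327,127), (187,180) and (325,180). Next is the nearest square tin.

Emit:
step_arm:
  commands: [85, -0.184, -0.575, -0.24, 0, 0, -0.314, 85, -0.184, -0.575, -0.24, 0, 0, -0.314, 85, -0.184, -0.575, -0.24, 0, 0, -0.314, 85, -0.184, -0.575, -0.24, 0, 0, -0.314, 85, -0.184, -0.575, -0.24, 0, 0, -0.314, 85, -0.184, -0.575, -0.24, 0, 0, -0.314, 85, -0.184, -0.575, -0.24, 0, 0, -0.314, 85, -0.184, -0.575, -0.24, 0, 0, -0.314, 85, -0.184, -0.575, -0.24, 0, 0, -0.314, 85, -0.184, -0.575, -0.24, 0, 0, -0.314]

```text
clock: 2.9
position: [0.4353, -0.1462, 0.158]
ee_rot: [0.499, 0.867, 0.0, 0.0]
ft_force: [0.4, 0.7, -0.2]
grip_width: 0.996
grasp_force: 0.0
```

```bash
cat >> h.py <<'E'
def look(fn=None,z=.03):
    """tins seen from the wrist: label centre and, for squares, yaw of the yellow+white top"""
    o,im=grab('wrist',fn); st(o)
    wb,l,wm=blobs(im,'w',40)
    for c,s in wb:
        x,y=c.astype(int); r=int(2.6*max(s[2],s[3]))
        for k in 'gy':
            m=blobs(im,k)[2][max(0,y-r):y+r,max(0,x-r):x+r]
            if cv2.countNonZero(m)<1.5*s[4]: continue
            p=ray('wrist',*c,z,o)[:2]; msg=''
            if k=='y':
                ys,xs=np.nonzero(l==l[int(round(c[1])),int(round(c[0]))])
                W=np.array([ray('wrist',a,b,z,o)[:2] for a,b in zip(xs,ys)],np.float32)*1000
                rc=cv2.minAreaRect(W); msg='label rect yaw %.1f size %s'%(rc[2]%90,np.round(rc[1],1))
            d=p-o['position'][:2]
            print(k,'px',c,'world',p.round(4),'shift/0.6',(d/.6).round(4),msg)
    return o,im
E
python3 -c "
from h import *
look('w2.png')"
```

```text
t 2.90 pos [ 0.4353 -0.1462  0.158 ] xdir 120.12 deg zax [ 8.e-04  1.e-04 -1.e+00] F [ 0.4  0.7 -0.2] w 85.1 g 0.0
y px [257.2 185.1] world [ 0.4334 -0.1493] shift/0.6 [-0.0032 -0.0051] label rect yaw 30.1 size [17.5 17.1]
y px [330.7 329.9] world [ 0.5641 -0.2371] shift/0.6 [ 0.2148 -0.1515] label rect yaw 82.1 size [18.  17.1]
```

View pics/w2.png

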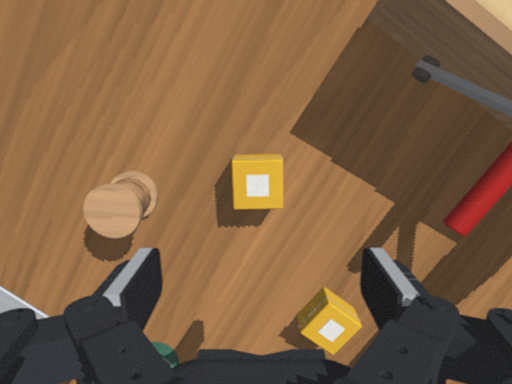

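Emit:
step_arm:
  commands: [85, -0.001, -0.001, -0.12, 0, 0, 0, 85, -0.001, -0.001, -0.2, 0, 0, 0, 85, -0.001, -0.001, -0.241, 0, 0, 0, 85, -0.001, -0.001, -0.241, 0, 0, 0, 30, -0.001, -0.001, -0.241, 0, 0, 0, 30, -0.001, -0.001, -0.241, 0, 0, 0, 30, -0.001, -0.001, -0.241, 0, 0, 0, 30, -0.001, -0.001, -0.241, 0, 0, 0, 30, -0.001, -0.001, -0.241, 0, 0, 0, 30, -0.001, -0.001, -0.241, 0, 0, 0]
  squeeze: 40

```text
clock: 4.2
position: [0.4348, -0.1482, 0.0143]
ee_rot: [0.5, 0.866, 0.001, 0.001]
ft_force: [-1.4, 0.6, 8.5]
grip_width: 0.483
grasp_force: 40.2
```

```bash
python3 -c "
from h import *
o,im=grab('wrist','w3.png');st(o)"
```

```text
t 4.20 pos [ 0.4348 -0.1482  0.0143] xdir 119.97 deg zax [ 2.3e-03  4.0e-04 -1.0e+00] F [-1.4  0.6  8.5] w 41.3 g 40.2
```

View pics/w3.png

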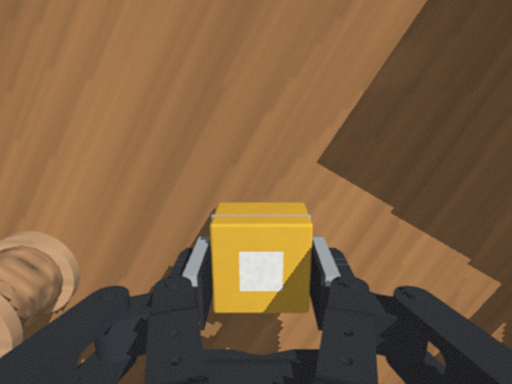

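The square tin is held squarely, with its label at (261,272). Next I carry it above the rear-right square pocket.

Emit:
step_arm:
  commands: [30, 0, 0, 0.08, 0, 0, 0, 30, 0, 0, 0.17, 0, 0, 0, 30, 0.02, 0.03, 0.27, 0, 0, 0.05, 30, 0.06, 0.11, 0.313, 0, 0, 0.1, 30, 0.1, 0.19, 0.313, 0, 0, 0.155, 30, 0.14, 0.27, 0.313, 0, 0, 0.21, 30, 0.18, 0.35, 0.313, 0, 0, 0.265, 30, 0.227, 0.429, 0.29, 0, 0, 0.314, 30, 0.227, 0.429, 0.22, 0, 0, 0.314, 30, 0.227, 0.429, 0.21, 0, 0, 0.314]

```text
clock: 5.5
position: [0.5683, 0.1089, 0.1368]
ee_rot: [0.031, 1.0, -0.001, -0.002]
ft_force: [0.1, -0.0, -1.5]
grip_width: 0.48
grasp_force: 41.7
```

```bash
cat >> h.py <<'E'
def place_look(goal,tcp_above,fn=None,kinds='gy'):
    """carried tin (label) and pockets in one wrist view; goal index in LOC; tcp_above = TCP above tin underside"""
    o,im=grab('wrist',fn); st(o); ztop=o['position'][2]-tcp_above+.03
    y0=-.0593;M=np.array([[np.cos(y0),-np.sin(y0)],[np.sin(y0),np.cos(y0)]]); pr=LOC@M.T+[.6936,.1654]
    for c,s in blobs(im,'w',100)[0]:
        p=ray('wrist',*c,ztop,o)[:2]
        if np.hypot(*(p-o['position'][:2]))<.02: print('tin-TCP mm',((p-o['position'][:2])*1000).round(1),'px',c,s.tolist())
    h,w=im.shape[:2]
    for k in kinds:
        for c,s in blobs(im,k,200)[0]:
            if s[0]<2 or s[1]<2 or s[0]+s[2]>w-2 or s[1]+s[3]>h-2: continue
            p=ray('wrist',*c,.04,o)[:2]; i=int(np.argmin(np.hypot(*(pr-p).T)))
            a=s[2]*s[3]
            print(k,'px',c,s.tolist(),'pocket',i,p.round(4),'off mm',((p-pr[i])*1000).round(1))
    print('nominal goal',pr[goal].round(4))
E
python3 -c "
from h import *
place_look(2,.0143,'w4.png')"
```

```text
t 5.50 pos [0.5683 0.1089 0.1368] xdir 176.50 deg zax [-0.0043 -0.0017 -1.    ] F [ 0.1 -0.  -1.5] w 41.0 g 41.7
g px [256.9 104.8] [220, 65, 79, 77, 4460] pocket 5 [0.504  0.1098] off mm [-2.2 -2.6]
g px [381.8 112.4] [344, 80, 78, 68, 4005] pocket 4 [0.5143 0.1956] off mm [ 3.2 -0.6]
g px [373.9 196.4] [338, 162, 73, 70, 3894] pocket 1 [0.5748 0.192 ] off mm [-0.2 -0.5]
y px [259.2 190.5] [215, 166, 93, 48, 3356] pocket 2 [0.5651 0.1076] off mm [-4.9 -1. ]
y px [261.  262.1] [210, 217, 104, 96, 7619] pocket 2 [0.6234 0.1053] off mm [53.3 -3.3]
nominal goal [0.57   0.1086]
```

View pics/w4.png

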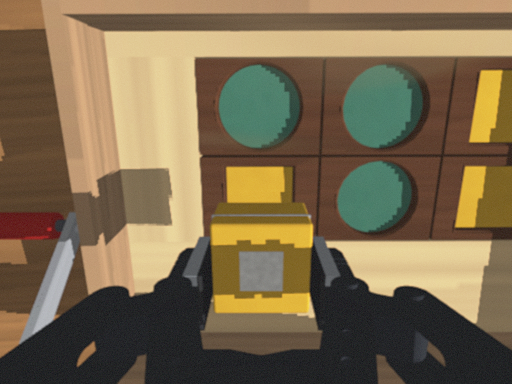

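```bash
python3 -c "
from h import *
o=get_obs(); st(o)
p=ray('wrist',261,272,o['position'][2]-.0143+.03,o)-o['position']; print((p*1000).round(1))
# tin top front/back edges rows 216..312 at col 261
for v in(216,311): print(v,((ray('wrist',261,v,o['position'][2]-.0143+.03,o)-o['position'])*1000).round(1))
for v in(166,167): print('pocket2 front edge top z.048/.04',ray('wrist',260,v,.048,o).round(4),ray('wrist',260,v,.04,o).round(4))
"
```

```text
t 5.55 pos [0.569  0.1084 0.1379] xdir 176.43 deg zax [-0.0026 -0.0012 -1.    ] F [ 0.  -0.1 -0.5] w 40.8 g 41.7
[ 1.  -0.2 15.7]
216 [-24.    1.4  15.7]
311 [19.9 -1.3 15.7]
pocket2 front edge top z.048/.04 [0.5462 0.1089 0.048 ] [0.5478 0.1088 0.04  ]
pocket2 front edge top z.048/.04 [0.5469 0.1089 0.048 ] [0.5486 0.1088 0.04  ]
```

Emit:
step_arm:
  commands: [30, 0, -0.002, -0.03, 0, 0, 0, 30, 0, -0.002, -0.06, 0, 0, 0, 30, 0, -0.002, -0.09, 0, 0, 0, 30, 0, -0.002, -0.11, 0, 0, 0, 30, 0, -0.002, -0.12, 0, 0, 0, 30, 0, -0.002, -0.128, 0, 0, 0, 30, 0, -0.002, -0.134, 0, 0, 0, 30, 0, -0.002, -0.138, 0, 0, 0, 30, 0, -0.002, -0.138, 0, 0, 0, 30, 0, -0.002, -0.138, 0, 0, 0]

```text
clock: 6.8
position: [0.5701, 0.108, 0.0564]
ee_rot: [0.031, 1.0, 0.0, 0.0]
ft_force: [-0.1, -1.4, -1.7]
grip_width: 0.478
grasp_force: 41.7
```

```bash
python3 -c "
from h import *
o,im=grab('wrist','w5.png');st(o)"
```

```text
t 6.80 pos [0.5701 0.108  0.0564] xdir 176.48 deg zax [ 3.e-04  2.e-04 -1.e+00] F [-0.1 -1.4 -1.7] w 40.8 g 41.7
```

View pics/w5.png

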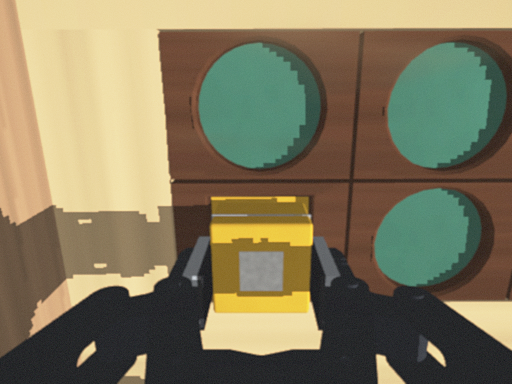

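The tin's underside is inside the pocket with no contact force. I release it and go to the second square tin.

Emit:
step_arm:
  commands: [45, 0, 0, -0.002, 0, 0, 0, 60, 0, 0, -0.002, 0, 0, 0, 60, 0, 0, -0.002, 0, 0, 0, 60, 0, 0, 0.02, 0, 0, 0, 60, 0, 0, 0.1, 0, 0, 0, 60, 0, 0, 0.2, 0, 0, 0, 85, 0, -0.1, 0.23, 0, 0, 0, 85, -0.002, -0.2, 0.23, 0, 0, -0.01, 85, -0.004, -0.3, 0.23, 0, 0, -0.025, 85, -0.007, -0.4, 0.23, 0, 0, -0.025]

```text
clock: 8.1
position: [0.5657, -0.1338, 0.1955]
ee_rot: [0.07, 0.998, 0.0, 0.001]
ft_force: [1.8, -0.1, 0.5]
grip_width: 0.99
grasp_force: 0.0
```

Emit:
step_arm:
  commands: [85, -0.002, -0.1, 0, 0, 0, 0, 85, -0.002, -0.173, -0.05, 0, 0, 0, 85, -0.002, -0.173, -0.09, 0, 0, 0, 85, -0.002, -0.173, -0.09, 0, 0, 0, 85, -0.002, -0.173, -0.09, 0, 0, 0, 85, -0.002, -0.173, -0.09, 0, 0, 0, 85, -0.002, -0.173, -0.09, 0, 0, 0, 85, -0.002, -0.173, -0.09, 0, 0, 0, 85, -0.002, -0.173, -0.09, 0, 0, 0, 85, -0.002, -0.173, -0.09, 0, 0, 0]

```text
clock: 9.35
position: [0.5646, -0.2358, 0.1401]
ee_rot: [0.07, 0.998, 0.0, -0.0]
ft_force: [-0.3, 0.2, -0.5]
grip_width: 0.995
grasp_force: 0.0
```

```bash
cat >> h.py <<'E'
def topcheck():
    """labels seen by top and side cameras, on tins in the chest (z .07) and on the shelf (z .03)"""
    for n in('top','side'):
        o,im=grab(n)
        for k in 'gy':
            ms=blobs(im,k)[2]
            for c,s in blobs(im,'w',8)[0]:
                x,y=c.astype(int)
                if s[4]<90 and cv2.countNonZero(ms[y-8:y+9,x-8:x+9])>25:
                    a=ray(n,*c,.07)[:2];b=ray(n,*c,.03)[:2]
                    print(n,k,c,'chest' if a[1]>-.02 else 'shelf',(a if a[1]>-.02 else b).round(4))
E
python3 -c "
from h import *
look();topcheck()"
```

```text
t 9.35 pos [ 0.5646 -0.2358  0.1401] xdir 171.98 deg zax [-1.e-04  1.e-04 -1.e+00] F [-0.3  0.2 -0.5] w 84.9 g 0.0
g px [28.6 45. ] world [ 0.4396 -0.3805] shift/0.6 [-0.2083 -0.2412] 
y px [260.  188.5] world [ 0.5639 -0.2365] shift/0.6 [-0.0011 -0.0012] label rect yaw 82.0 size [17.2 17.7]
g px [ 81.8 227.1] world [ 0.5758 -0.3826] shift/0.6 [ 0.0186 -0.2447] 
g px [306.2 305.6] world [ 0.6733 -0.2118] shift/0.6 [0.1811 0.0401] 
top g [292.8 172.1] shelf [ 0.6744 -0.2096]
top g [337.  197.6] shelf [ 0.5768 -0.38  ]
top g [337.3 232.9] shelf [ 0.4415 -0.379 ]
top y [208.6 194.8] chest [0.5718 0.1092]
side g [303.2 240.9] shelf [ 0.673  -0.2106]
side g [311.8 298.3] shelf [ 0.5755 -0.3808]
side g [270.8 322.2] shelf [ 0.4403 -0.3788]
side y [224.6 181.8] chest [0.5705 0.1104]
side y [279. 262.] shelf [ 0.5644 -0.2352]
```

The first tin is seated, with top and side views agreeing on its position. Round tin B was nudged 7 mm, so I'll measure it again when I reach it. Grasping tin D.

Emit:
step_arm:
  commands: [85, 0, 0, -0.1, 0, 0, 0, 85, 0, 0, -0.18, 0, 0, 0, 85, 0, 0, -0.212, 0, 0, 0, 85, 0, 0, -0.212, 0, 0, 0, 30, 0, 0, -0.212, 0, 0, 0, 30, 0, 0, -0.212, 0, 0, 0, 30, 0, 0, -0.212, 0, 0, 0, 30, 0, 0, -0.212, 0, 0, 0, 30, 0, 0, -0.212, 0, 0, 0, 30, 0, 0, -0.212, 0, 0, 0]
  squeeze: 40

```text
clock: 10.75
position: [0.5656, -0.2361, 0.0145]
ee_rot: [0.07, 0.998, -0.0, 0.001]
ft_force: [-1.9, 0.6, 6.4]
grip_width: 0.481
grasp_force: 40.8
```

```bash
python3 -c "
from h import *
look(); print((LOC@np.array([[.9982,.0593],[-.0593,.9982]]).T+[.6936,.165]).round(4).tolist())"
```

```text
t 10.75 pos [ 0.5656 -0.2361  0.0145] xdir 171.99 deg zax [ 2.4e-03 -4.0e-04 -1.0e+00] F [-1.9  0.6  6.4] w 41.0 g 40.8
[[0.58, 0.2759], [0.575, 0.1921], [0.57, 0.1082], [0.5161, 0.2797], [0.5111, 0.1959], [0.5061, 0.112]]
```

Emit:
step_arm:
  commands: [30, 0, 0, 0.08, 0, 0, 0, 30, 0, 0, 0.17, 0, 0, 0, 30, -0.005, 0.06, 0.26, 0, 0, 0, 30, -0.015, 0.16, 0.313, 0, 0, 0.01, 30, -0.025, 0.26, 0.313, 0, 0, 0.025, 30, -0.035, 0.36, 0.313, 0, 0, 0.025, 30, -0.045, 0.46, 0.313, 0, 0, 0.025, 30, -0.055, 0.56, 0.313, 0, 0, 0.025, 30, -0.065, 0.66, 0.313, 0, 0, 0.025, 30, -0.075, 0.76, 0.313, 0, 0, 0.025]

```text
clock: 12.05
position: [0.5193, 0.222, 0.2017]
ee_rot: [0.031, 1.0, 0.0, 0.001]
ft_force: [1.5, -0.2, -0.7]
grip_width: 0.476
grasp_force: 47.3
```

Emit:
step_arm:
  commands: [30, -0.004, 0.1, -0.04, 0, 0, 0, 30, -0.004, 0.1, -0.103, 0, 0, 0, 30, -0.004, 0.1, -0.13, 0, 0, 0, 30, -0.004, 0.1, -0.16, 0, 0, 0, 30, -0.004, 0.1, -0.19, 0, 0, 0, 30, -0.004, 0.1, -0.21, 0, 0, 0, 30, -0.004, 0.1, -0.225, 0, 0, 0, 30, -0.004, 0.1, -0.235, 0, 0, 0, 30, -0.004, 0.1, -0.24, 0, 0, 0, 30, -0.004, 0.1, -0.241, 0, 0, 0]

```text
clock: 13.3
position: [0.5173, 0.2803, 0.0563]
ee_rot: [0.031, 1.0, 0.0, 0.0]
ft_force: [0.7, -0.8, -0.0]
grip_width: 0.479
grasp_force: 47.4
```

```bash
python3 -c "
from h import *
o,im=grab('wrist','w6.png');st(o)"
```

```text
t 13.30 pos [0.5173 0.2803 0.0563] xdir 176.48 deg zax [ 2.e-04  2.e-04 -1.e+00] F [ 0.7 -0.8 -0. ] w 40.9 g 47.4
```

View pics/w6.png

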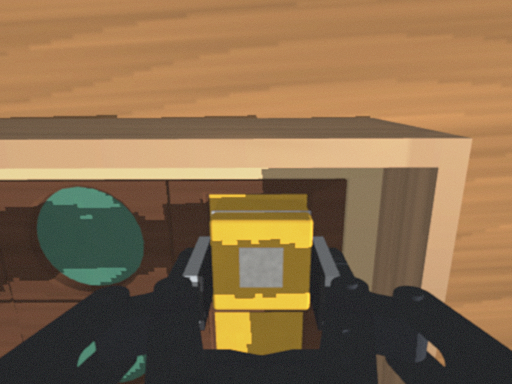

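Emit:
step_arm:
  commands: [45, 0, 0, -0.002, 0, 0, 0, 60, 0, 0, -0.002, 0, 0, 0, 60, 0, 0, -0.002, 0, 0, 0, 60, 0, 0, 0.02, 0, 0, 0, 60, 0, 0, 0.1, 0, 0, 0, 60, 0, 0, 0.2, 0, 0, 0, 85, 0, -0.1, 0.23, 0, 0, 0, 85, 0, -0.2, 0.23, 0, 0, 0, 85, 0, -0.3, 0.23, 0, 0, 0, 85, 0, -0.4, 0.23, 0, 0, 0]

```text
clock: 14.6
position: [0.5171, 0.0383, 0.1954]
ee_rot: [0.031, 1.0, 0.0, 0.001]
ft_force: [0.8, 0.4, 1.1]
grip_width: 0.993
grasp_force: 0.0
```

Emit:
step_arm:
  commands: [85, 0, -0.1, 0, 0, 0, 0, 85, 0, -0.2, 0, 0, 0, 0, 85, 0.02, -0.3, 0, 0, 0, 0, 85, 0.1, -0.38, 0, 0, 0, 0, 85, 0.18, -0.417, 0, 0, 0, 0, 85, 0.261, -0.417, -0.05, 0, 0, 0, 85, 0.261, -0.417, -0.09, 0, 0, 0, 85, 0.261, -0.417, -0.09, 0, 0, 0, 85, 0.261, -0.417, -0.09, 0, 0, 0, 85, 0.261, -0.417, -0.09, 0, 0, 0]

```text
clock: 15.85
position: [0.6743, -0.2103, 0.1425]
ee_rot: [0.031, 1.0, -0.0, 0.001]
ft_force: [0.5, -0.3, 0.3]
grip_width: 0.997
grasp_force: 0.0
```

```bash
python3 -c "
from h import *
look();topcheck()"
```

```text
t 15.85 pos [ 0.6743 -0.2103  0.1425] xdir 176.47 deg zax [ 2.9e-03 -2.0e-04 -1.0e+00] F [ 0.5 -0.3  0.3] w 85.1 g 0.0
g px [11.2 58.3] world [ 0.5688 -0.38  ] shift/0.6 [-0.1758 -0.2829] 
g px [258.9 185.9] world [ 0.6725 -0.2118] shift/0.6 [-0.003  -0.0026] 
top g [337.2 199.4] shelf [ 0.5698 -0.3807]
top g [337.3 232.9] shelf [ 0.4415 -0.379 ]
top y [208.6 194.8] chest [0.5718 0.1092]
top y [161.6 208.3] chest [0.5174 0.2827]
side g [303.  240.8] shelf [ 0.6727 -0.2099]
side g [309.8 299.5] shelf [ 0.5686 -0.3808]
side g [270.8 322.2] shelf [ 0.4403 -0.3788]
side y [189.  158.5] chest [0.5172 0.2832]
side y [224.6 181.8] chest [0.5705 0.1104]
```

Emit:
step_arm:
  commands: [85, -0.0015, -0.001, -0.1, 0, 0, 0, 85, -0.0015, -0.001, -0.18, 0, 0, 0, 85, -0.0015, -0.001, -0.212, 0, 0, 0, 85, -0.0015, -0.001, -0.212, 0, 0, 0, 38, -0.0015, -0.001, -0.212, 0, 0, 0, 38, -0.0015, -0.001, -0.212, 0, 0, 0, 38, -0.0015, -0.001, -0.212, 0, 0, 0, 38, -0.0015, -0.001, -0.212, 0, 0, 0, 38, -0.0015, -0.001, -0.212, 0, 0, 0, 38, -0.0015, -0.001, -0.212, 0, 0, 0]
  squeeze: 45

```text
clock: 17.25
position: [0.6742, -0.211, 0.0154]
ee_rot: [0.031, 1.0, -0.0, 0.002]
ft_force: [-1.7, -0.2, 8.1]
grip_width: 0.564
grasp_force: 45.6
```

```bash
python3 -c "
from h import *
look(); o=get_obs()
o,im=grab('wrist'); 
for c,s in blobs(im,'w',40)[0]: print(c,s.tolist(),((ray('wrist',*c,.03,o)-o['position'])*1000).round(1))"
```

```text
t 17.25 pos [ 0.6742 -0.211   0.0154] xdir 176.49 deg zax [ 3.3e-03 -5.0e-04 -1.0e+00] F [-1.7 -0.2  8.1] w 48.1 g 45.6
[ 42.  307.9] [23, 287, 45, 48, 1035] [ 13.2 -97.3  14.6]
```

Emit:
step_arm:
  commands: [38, 0, 0, 0.08, 0, 0, 0, 38, 0, 0, 0.17, 0, 0, 0, 38, -0.05, 0, 0.26, 0, 0, 0, 38, -0.13, 0, 0.313, 0, 0, 0, 38, -0.161, 0.05, 0.313, 0, 0, 0, 38, -0.161, 0.15, 0.313, 0, 0, 0, 38, -0.161, 0.25, 0.313, 0, 0, 0, 38, -0.161, 0.35, 0.313, 0, 0, 0, 38, -0.161, 0.45, 0.313, 0, 0, 0, 38, -0.161, 0.55, 0.313, 0, 0, 0]

```text
clock: 18.6
position: [0.5763, 0.1212, 0.202]
ee_rot: [0.031, 1.0, 0.001, 0.001]
ft_force: [0.3, 0.2, -0.5]
grip_width: 0.561
grasp_force: 46.8
```

Emit:
step_arm:
  commands: [38, 0, 0.122, -0.03, 0, 0, 0, 38, 0, 0.122, -0.09, 0, 0, 0, 38, 0, 0.122, -0.13, 0, 0, 0, 38, 0, 0.122, -0.16, 0, 0, 0, 38, 0, 0.122, -0.19, 0, 0, 0, 38, 0, 0.122, -0.21, 0, 0, 0, 38, 0, 0.122, -0.225, 0, 0, 0, 38, 0, 0.122, -0.235, 0, 0, 0, 38, 0, 0.122, -0.24, 0, 0, 0, 38, 0, 0.122, -0.24, 0, 0, 0]

```text
clock: 19.85
position: [0.5764, 0.1926, 0.0568]
ee_rot: [0.031, 1.0, 0.0, 0.0]
ft_force: [-0.2, 0.1, -0.7]
grip_width: 0.566
grasp_force: 46.9
```

```bash
python3 -c "
from h import *
o,im=grab('wrist','w7.png');st(o)"
```

```text
t 19.85 pos [0.5764 0.1926 0.0568] xdir 176.48 deg zax [ 1.e-04  2.e-04 -1.e+00] F [-0.2  0.1 -0.7] w 48.3 g 46.9
```

View pics/w7.png

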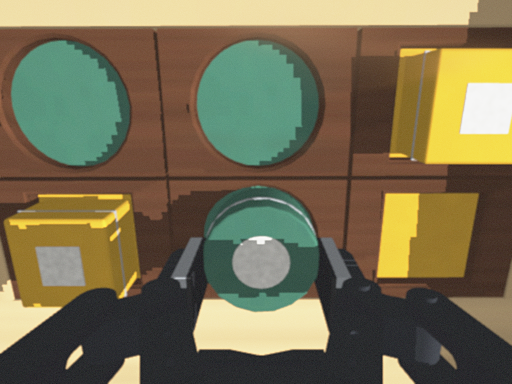

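Tin A is down in its pocket without contact force, both square tins look seated. Release it and go to tin B.

Emit:
step_arm:
  commands: [52, 0, 0, -0.002, 0, 0, 0, 62, 0, 0, -0.002, 0, 0, 0, 62, 0, 0, -0.002, 0, 0, 0, 62, 0, 0, 0.02, 0, 0, 0, 62, 0, 0, 0.1, 0, 0, 0, 62, 0, 0, 0.2, 0, 0, 0, 85, 0, -0.1, 0.23, 0, 0, 0, 85, 0, -0.2, 0.23, 0, 0, 0, 85, 0, -0.3, 0.23, 0, 0, 0, 85, 0, -0.4, 0.23, 0, 0, 0]

```text
clock: 21.15
position: [0.5763, -0.0493, 0.1961]
ee_rot: [0.031, 1.0, 0.0, 0.001]
ft_force: [1.5, -0.0, -0.2]
grip_width: 0.998
grasp_force: 0.0
```

Emit:
step_arm:
  commands: [85, 0, -0.1, 0, 0, 0, 0, 85, 0, -0.2, 0, 0, 0, 0, 85, 0, -0.3, 0, 0, 0, 0, 85, -0.005, -0.4, 0, 0, 0, 0, 85, -0.01, -0.5, 0, 0, 0, 0, 85, -0.012, -0.556, -0.05, 0, 0, 0, 85, -0.012, -0.556, -0.09, 0, 0, 0, 85, -0.012, -0.556, -0.09, 0, 0, 0, 85, -0.012, -0.556, -0.09, 0, 0, 0, 85, -0.012, -0.556, -0.09, 0, 0, 0]

```text
clock: 22.4
position: [0.57, -0.3808, 0.1425]
ee_rot: [0.03, 1.0, -0.0, 0.001]
ft_force: [0.1, 0.7, -0.6]
grip_width: 0.991
grasp_force: 0.0
```

```bash
python3 -c "
from h import *
look();topcheck()"
```

```text
t 22.40 pos [ 0.57   -0.3808  0.1425] xdir 176.54 deg zax [ 2.2e-03 -7.0e-04 -1.0e+00] F [ 0.1  0.7 -0.6] w 84.7 g 0.0
g px [260.  186.7] world [ 0.5688 -0.3816] shift/0.6 [-0.0019 -0.0013] 
g px [326.5 337.3] world [ 0.7125 -0.3305] shift/0.6 [0.2375 0.0838] 
top g [186.  193.5] chest [0.5752 0.1945]
top y [208.6 194.8] chest [0.5718 0.1092]
top y [161.6 208.3] chest [0.5174 0.2827]
side g [213.9 167.1] chest [0.5735 0.1955]
side g [309.8 299.5] shelf [ 0.5686 -0.3808]
side g [270.8 322.2] shelf [ 0.4403 -0.3788]
side y [189.  158.5] chest [0.5172 0.2832]
side y [224.6 181.8] chest [0.5705 0.1104]
```

Emit:
step_arm:
  commands: [85, 0, 0, -0.1, 0, 0, 0, 85, 0, 0, -0.18, 0, 0, 0, 85, 0, 0, -0.213, 0, 0, 0, 85, 0, 0, -0.213, 0, 0, 0, 38, 0, 0, -0.213, 0, 0, 0, 38, 0, 0, -0.213, 0, 0, 0, 38, 0, 0, -0.213, 0, 0, 0, 38, 0, 0, -0.213, 0, 0, 0, 38, 0, 0, -0.213, 0, 0, 0, 38, 0, 0, -0.213, 0, 0, 0]

```text
clock: 23.8
position: [0.5702, -0.3817, 0.0153]
ee_rot: [0.031, 1.0, -0.001, 0.001]
ft_force: [-0.9, 0.8, 7.6]
grip_width: 0.565
grasp_force: 45.5
```

```bash
python3 -c "
from h import *
st(get_obs())"
```

```text
t 23.80 pos [ 0.5702 -0.3817  0.0153] xdir 176.49 deg zax [ 0.0029 -0.0012 -1.    ] F [-0.9  0.8  7.6] w 48.2 g 45.5
```

Emit:
step_arm:
  commands: [38, 0, 0, 0.08, 0, 0, 0, 38, 0, 0, 0.17, 0, 0, 0, 38, -0.005, 0.06, 0.26, 0, 0, 0, 38, -0.02, 0.16, 0.313, 0, 0, 0, 38, -0.035, 0.26, 0.313, 0, 0, 0, 38, -0.05, 0.36, 0.313, 0, 0, 0, 38, -0.065, 0.46, 0.313, 0, 0, 0, 38, -0.08, 0.56, 0.313, 0, 0, 0, 38, -0.095, 0.66, 0.313, 0, 0, 0, 38, -0.095, 0.76, 0.313, 0, 0, 0]

```text
clock: 25.05
position: [0.5117, 0.0767, 0.2021]
ee_rot: [0.031, 1.0, 0.001, 0.001]
ft_force: [1.1, -0.6, -0.1]
grip_width: 0.561
grasp_force: 46.9
```

Emit:
step_arm:
  commands: [38, 0, 0.1, 0, 0, 0, 0, 38, 0, 0.202, -0.03, 0, 0, 0, 38, 0, 0.202, -0.1, 0, 0, 0, 38, 0, 0.202, -0.14, 0, 0, 0, 38, 0, 0.202, -0.18, 0, 0, 0, 38, 0, 0.202, -0.205, 0, 0, 0, 38, 0, 0.202, -0.225, 0, 0, 0, 38, 0, 0.202, -0.235, 0, 0, 0, 38, 0, 0.202, -0.24, 0, 0, 0, 38, 0, 0.202, -0.24, 0, 0, 0]

```text
clock: 26.3
position: [0.5123, 0.1963, 0.057]
ee_rot: [0.031, 1.0, 0.0, 0.0]
ft_force: [0.5, 0.1, 0.3]
grip_width: 0.562
grasp_force: 46.9
```

```bash
python3 -c "
from h import *
o,im=grab('wrist','w8.png');st(o)"
```

```text
t 26.30 pos [0.5123 0.1963 0.057 ] xdir 176.48 deg zax [ 4.e-04  3.e-04 -1.e+00] F [0.5 0.1 0.3] w 48.0 g 46.9
```

View pics/w8.png

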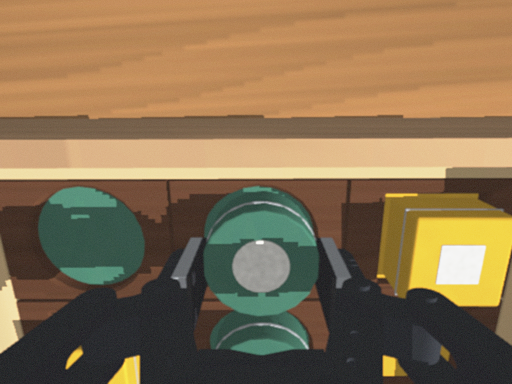

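Emit:
step_arm:
  commands: [52, 0, 0, -0.002, 0, 0, 0, 62, 0, 0, -0.002, 0, 0, 0, 62, 0, 0, -0.002, 0, 0, 0, 62, 0, 0, 0.02, 0, 0, 0, 62, 0, 0, 0.1, 0, 0, 0, 62, 0, 0, 0.2, 0, 0, 0, 85, 0, -0.1, 0.25, 0, 0, -0.02, 85, -0.02, -0.2, 0.25, 0, 0, -0.07, 85, -0.04, -0.3, 0.25, 0, 0, -0.12, 85, -0.06, -0.4, 0.25, 0, 0, -0.17]

```text
clock: 27.6
position: [0.4756, -0.0457, 0.2079]
ee_rot: [0.296, 0.955, 0.001, 0.001]
ft_force: [1.0, -1.0, 0.2]
grip_width: 0.997
grasp_force: 0.0
```

Emit:
step_arm:
  commands: [85, -0.01, -0.1, 0, 0, 0, -0.055, 85, -0.02, -0.2, 0, 0, 0, -0.11, 85, -0.03, -0.3, 0, 0, 0, -0.165, 85, -0.04, -0.4, 0, 0, 0, -0.22, 85, -0.05, -0.5, 0, 0, 0, -0.275, 85, -0.059, -0.558, -0.05, 0, 0, -0.33, 85, -0.059, -0.558, -0.1, 0, 0, -0.366, 85, -0.059, -0.558, -0.1, 0, 0, -0.366, 85, -0.059, -0.558, -0.1, 0, 0, -0.366, 85, -0.059, -0.558, -0.1, 0, 0, -0.366]

```text
clock: 28.85
position: [0.4417, -0.3784, 0.1484]
ee_rot: [0.765, 0.644, 0.001, 0.001]
ft_force: [0.9, 1.0, -0.2]
grip_width: 0.994
grasp_force: 0.0
```

```bash
python3 -c "
from h import *
look('w9.png');topcheck()"
```

```text
t 28.85 pos [ 0.4417 -0.3784  0.1484] xdir 80.14 deg zax [ 2.5e-03 -6.0e-04 -1.0e+00] F [ 0.9  1.  -0.2] w 84.9 g 0.0
g px [259.  188.3] world [ 0.44   -0.3801] shift/0.6 [-0.0028 -0.0028] 
g px [146.2 231.7] world [ 0.3411 -0.4008] shift/0.6 [-0.1675 -0.0373] 
top g [186.  193.5] chest [0.5752 0.1945]
top g [184.3 210.1] chest [0.5122 0.1974]
top y [208.6 194.9] chest [0.5714 0.1091]
top y [161.6 208.3] chest [0.5174 0.2827]
side g [270.8 322.2] shelf [ 0.4403 -0.3788]
```

View pics/w9.png

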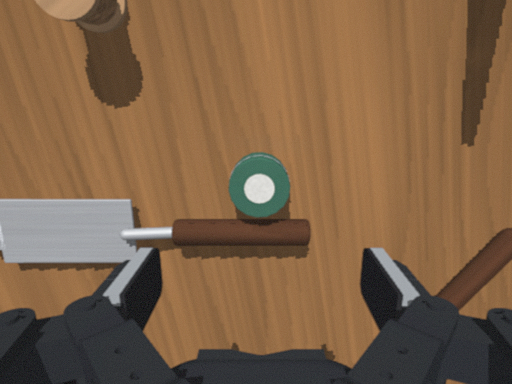

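Tin C lies clear beside the trowel handle (its edge at row 218, the handle's at 220), and the finger line runs along the handle, so it can be grasped as it is.

Emit:
step_arm:
  commands: [85, 0, 0, -0.1, 0, 0, 0, 85, 0, 0, -0.19, 0, 0, 0, 85, 0, 0, -0.223, 0, 0, 0, 85, 0, 0, -0.223, 0, 0, 0, 38, 0, 0, -0.223, 0, 0, 0, 38, 0, 0, -0.223, 0, 0, 0, 38, 0, 0, -0.223, 0, 0, 0, 38, 0, 0, -0.223, 0, 0, 0, 38, 0, 0, -0.223, 0, 0, 0, 38, 0, 0, -0.223, 0, 0, 0]

```text
clock: 30.25
position: [0.4417, -0.3792, 0.015]
ee_rot: [0.766, 0.643, 0.001, 0.001]
ft_force: [-2.0, 2.5, 10.7]
grip_width: 0.565
grasp_force: 44.7
```

```bash
python3 -c "
from h import *
o=get_obs();st(o);print(o['joint_pos'].round(2))
im=camera('wrist')
for c,s in blobs(im,'w',40)[0]: print(c,s.tolist(),((ray('wrist',*c,.03,o)-o['position'])*1000).round(1))"
```

```text
t 30.25 pos [ 0.4417 -0.3792  0.015 ] xdir 80.01 deg zax [ 2.7e-03 -9.0e-04 -1.0e+00] F [-2.   2.5 10.7] w 48.3 g 44.7
[ 0.04  0.56  0.75  1.82 -0.47  0.94  0.82]
[260.6 271.1] [233, 246, 56, 51, 2237] [-0.6 -1.3 15. ]
```

Emit:
step_arm:
  commands: [38, 0, 0, 0.06, 0, 0, 0, 38, 0, 0, 0.14, 0, 0, 0, 38, 0, 0, 0.24, 0, 0, 0, 38, 0.01, 0.06, 0.313, 0, 0, 0.055, 38, 0.02, 0.16, 0.313, 0, 0, 0.11, 38, 0.04, 0.26, 0.313, 0, 0, 0.165, 38, 0.06, 0.36, 0.313, 0, 0, 0.22, 38, 0.08, 0.46, 0.313, 0, 0, 0.275, 38, 0.1, 0.56, 0.313, 0, 0, 0.33, 38, 0.109, 0.66, 0.313, 0, 0, 0.385]

```text
clock: 31.55
position: [0.5065, 0.0194, 0.2018]
ee_rot: [0.262, 0.965, 0.001, 0.001]
ft_force: [1.0, -0.4, -1.0]
grip_width: 0.565
grasp_force: 47.3
```

Emit:
step_arm:
  commands: [38, 0, 0.08, 0, 0, 0, 0.05, 38, 0, 0.158, 0, 0, 0, 0.1, 38, 0, 0.158, -0.03, 0, 0, 0.151, 38, 0, 0.158, -0.07, 0, 0, 0.151, 38, 0, 0.158, -0.1, 0, 0, 0.151, 38, 0, 0.158, -0.13, 0, 0, 0.151, 38, 0, 0.158, -0.15, 0, 0, 0.151, 38, 0, 0.158, -0.16, 0, 0, 0.151, 38, 0, 0.158, -0.16, 0, 0, 0.151, 38, 0, 0.158, -0.16, 0, 0, 0.151]

```text
clock: 32.8
position: [0.5065, 0.1124, 0.1054]
ee_rot: [0.031, 1.0, 0.0, 0.0]
ft_force: [-0.7, -0.2, -0.8]
grip_width: 0.561
grasp_force: 47.3
```

```bash
python3 -c "
from h import *
o,im=grab('wrist','w10.png');st(o)"
```

```text
t 32.80 pos [0.5065 0.1124 0.1054] xdir 176.48 deg zax [ 9.e-04  5.e-04 -1.e+00] F [-0.7 -0.2 -0.8] w 47.9 g 47.3
```

View pics/w10.png

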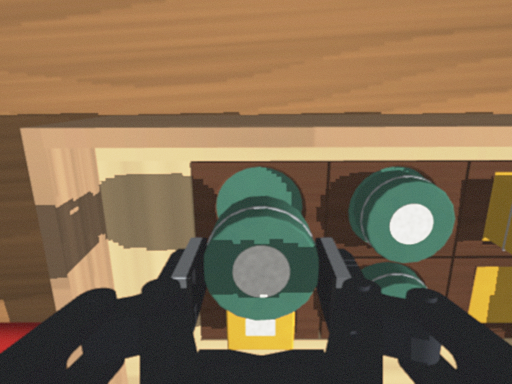

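Emit:
step_arm:
  commands: [38, 0, 0, -0.02, 0, 0, 0, 38, 0, 0, -0.04, 0, 0, 0, 38, 0, 0, -0.055, 0, 0, 0, 38, 0, 0, -0.065, 0, 0, 0, 38, 0, 0, -0.072, 0, 0, 0, 38, 0, 0, -0.077, 0, 0, 0, 38, 0, 0, -0.08, 0, 0, 0, 38, 0, 0, -0.08, 0, 0, 0, 38, 0, 0, -0.08, 0, 0, 0, 38, 0, 0, -0.08, 0, 0, 0]

```text
clock: 34.1
position: [0.5062, 0.1124, 0.0569]
ee_rot: [0.031, 1.0, 0.0, 0.0]
ft_force: [1.0, -0.7, -1.2]
grip_width: 0.56
grasp_force: 47.3
```

Emit:
step_arm:
  commands: [52, 0, 0, -0.002, 0, 0, 0, 62, 0, 0, -0.002, 0, 0, 0, 62, 0, 0, -0.002, 0, 0, 0, 62, 0, 0, 0.02, 0, 0, 0, 62, 0, 0, 0.1, 0, 0, 0, 62, 0, 0, 0.2, 0, 0, 0, 85, 0, -0.05, 0.25, 0, 0, -0.05, 85, 0.03, -0.15, 0.25, 0, 0, -0.1, 85, 0.07, -0.25, 0.25, 0, 0, -0.15, 85, 0.107, -0.288, 0.25, 0, 0, -0.2]

```text
clock: 35.35
position: [0.5707, -0.0647, 0.2084]
ee_rot: [0.343, 0.94, 0.0, 0.001]
ft_force: [-0.5, 0.3, 0.4]
grip_width: 0.998
grasp_force: 0.0
```

Emit:
step_arm:
  commands: [85, 0, 0, 0, 0, 0, -0.055, 85, 0, 0, 0, 0, 0, -0.11, 85, 0, 0, 0, 0, 0, -0.165, 85, 0, 0, 0, 0, 0, -0.22, 85, 0, 0, 0, 0, 0, -0.275, 85, 0, 0, 0, 0, 0, -0.3, 85, 0, 0, 0, 0, 0, -0.3, 85, 0, 0, 0, 0, 0, -0.3, 85, 0, 0, 0, 0, 0, -0.3, 85, 0, 0, 0, 0, 0, -0.3]

```text
clock: 36.6
position: [0.5703, -0.0605, 0.2068]
ee_rot: [0.728, 0.685, 0.0, -0.0]
ft_force: [-0.1, 0.8, -0.4]
grip_width: 0.993
grasp_force: 0.0
```

```bash
cat >> h.py <<'E'
def knob(n,z):
    o,im=grab(n)
    for c,s in blobs(im,'r',30)[0]:
        print(n,'red',c,s.tolist(),ray(n,*c,z,o).round(4))
E
python3 -c "
from h import *
st(get_obs());print(get_obs()['joint_pos'].round(2));topcheck()
for n in('top','wrist','side'): knob(n,.072)"
```

```text
t 36.60 pos [ 0.5703 -0.0605  0.2068] xdir 86.51 deg zax [ 0.e+00  1.e-04 -1.e+00] F [-0.1  0.8 -0.4] w 84.8 g 0.0
[-0.61  0.28  0.76  1.67 -0.2   1.27  0.13]
top g [186.  193.5] chest [0.5752 0.1945]
top g [184.3 210.1] chest [0.5122 0.1974]
top g [206.6 211.6] chest [0.5082 0.1138]
top y [208.6 194.8] chest [0.5718 0.1092]
top y [161.6 208.3] chest [0.5174 0.2827]
side g [220.1  51.1] chest [1.0093 0.9617]
side g [213.9 167.1] chest [0.5735 0.1955]
side g [197.8 172.8] chest [0.5114 0.1984]
side g [207.7 187.9] chest [0.5076 0.1142]
side y [189.  158.5] chest [0.5172 0.2832]
side y [213.9 167.1] chest [0.5735 0.1955]
side y [197.8 172.8] chest [0.5114 0.1984]
side y [224.6 181.8] chest [0.5705 0.1104]
wrist red [260.2 186.8] [250, 148, 21, 77, 1143] [ 0.5692 -0.0656  0.072 ]
```

All five tins read as seated in both fixed views. The knob is at about (0.569, -0.066). I grip it across chest x.

Emit:
step_arm:
  commands: [60, -0.001, -0.01, -0.08, 0, 0, 0, 60, -0.001, -0.01, -0.16, 0, 0, 0, 60, -0.001, -0.01, -0.22, 0, 0, 0, 60, -0.001, -0.01, -0.256, 0, 0, 0, 60, -0.001, -0.01, -0.256, 0, 0, 0, 14, -0.001, -0.01, -0.256, 0, 0, 0, 14, -0.001, -0.01, -0.256, 0, 0, 0, 14, -0.001, -0.01, -0.256, 0, 0, 0, 14, -0.001, -0.01, -0.256, 0, 0, 0, 14, -0.001, -0.01, -0.256, 0, 0, 0]
  squeeze: 25

```text
clock: 38.1
position: [0.5696, -0.0664, 0.0542]
ee_rot: [0.728, 0.685, 0.0, -0.0]
ft_force: [-6.8, 1.3, 8.7]
grip_width: 0.199
grasp_force: 24.4
```

```bash
python3 -c "
from h import *
st(get_obs())
a0=np.arctan2(.057,.070)
for d in(.1,.2,.3,.4,.5,.6): print(d,(np.array([np.cos(a0+d)-np.cos(a0),np.sin(a0+d)-np.sin(a0)])*.09/.6).round(4))"
```

```text
t 38.10 pos [ 0.5696 -0.0664  0.0542] xdir 86.48 deg zax [ 1.e-04  8.e-04 -1.e+00] F [-6.8  1.3  8.7] w 17.0 g 24.4
0.1 [-0.01    0.0111]
0.2 [-0.0211  0.0212]
0.3 [-0.0332  0.0301]
0.4 [-0.0461  0.0378]
0.5 [-0.0596  0.0442]
0.6 [-0.0738  0.0491]
```

Emit:
step_arm:
  commands: [14, -0.005, 0, 0.006, 0, 0, 0, 14, -0.01, 0, 0.011, 0, 0, 0, 14, -0.015, 0, 0.016, 0, 0, 0, 14, -0.021, 0.001, 0.021, 0, 0, 0, 14, -0.027, 0.001, 0.026, 0, 0, 0, 14, -0.033, 0.002, 0.03, 0, 0, 0, 14, -0.033, 0.002, 0.03, 0, 0, 0, 14, -0.033, 0.002, 0.03, 0, 0, 0, 14, -0.033, 0.002, 0.03, 0, 0, 0, 14, -0.033, 0.002, 0.03, 0, 0, 0]

```text
clock: 39.35
position: [0.5521, -0.0655, 0.0729]
ee_rot: [0.728, 0.685, 0.002, 0.002]
ft_force: [6.7, -0.4, 5.3]
grip_width: 0.2
grasp_force: 24.9
```

```bash
python3 -c "
from h import *
st(get_obs())
im=np.hstack([camera('side')[60:300,130:350],camera('wrist')[::2,::2][:192,:256][:,:240].repeat(1,0)[:192]][:1])
w=camera('wrist')[:,::1]
big=cv2.resize(im,None,fx=1.8,fy=1.8,interpolation=cv2.INTER_CUBIC)
w=cv2.resize(w,(400,300)); c=np.zeros((435,800,3),np.uint8); c[:big.shape[0],:big.shape[1]]=big[:435,:800]; c[:300,400:800]=w
cv2.imwrite('pics/k1.png',c[:,:,::-1])"
```

```text
t 39.35 pos [ 0.5521 -0.0655  0.0729] xdir 86.49 deg zax [ 5.2e-03 -1.0e-04 -1.0e+00] F [ 6.7 -0.4  5.3] w 17.1 g 24.9
```

View pics/k1.png

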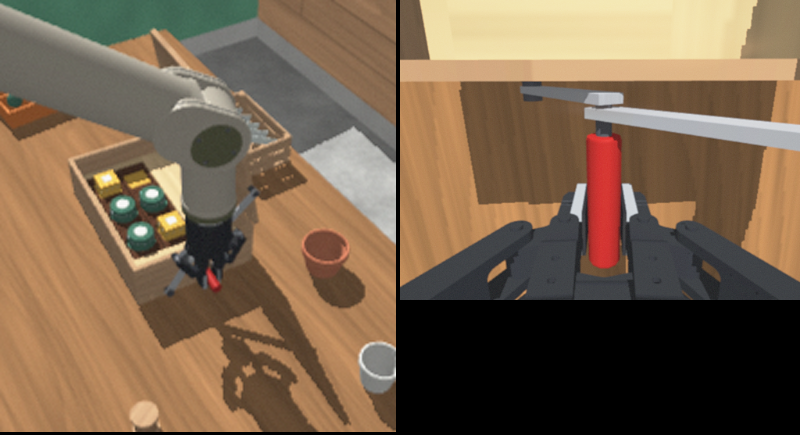

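The final picture shows the knob held at about (605,200) in the wrist half. The stay is bent upwards and the tins are in the chest. I lift the knob a little farther along its arc.

Emit:
step_arm:
  commands: [14, -0.004, 0, 0.003, 0, 0, 0, 14, -0.008, 0, 0.005, 0, 0, 0, 14, -0.013, 0, 0.008, 0, 0, 0, 14, -0.017, 0.001, 0.01, 0, 0, 0, 14, -0.021, 0.001, 0.012, 0, 0, 0, 14, -0.021, 0.001, 0.012, 0, 0, 0, 14, -0.021, 0.001, 0.012, 0, 0, 0, 14, -0.021, 0.001, 0.012, 0, 0, 0, 14, -0.021, 0.001, 0.012, 0, 0, 0, 14, -0.021, 0.001, 0.012, 0, 0, 0]

```text
clock: 40.75
position: [0.5409, -0.0648, 0.0809]
ee_rot: [0.728, 0.685, 0.003, 0.003]
ft_force: [9.2, 0.3, 8.2]
grip_width: 0.198
grasp_force: 24.7
```

```bash
python3 -c "
from h import *
st(get_obs())
o,im=grab('wrist')
for c,s in blobs(im,'r',100)[0]: print('red',c,s.tolist(),ray('wrist',*c,o['position'][2]+.02,o).round(4))
# lid edge visible in top: compare with the first picture
t=camera('top').astype(int); t0=cv2.imread('pics/top0.png')[:,:,::-1].astype(int)
for x in(140,150,160,170): print(x,t[145:170,x].sum(1)//3, t0[145:170,x].sum(1)//3)"
```

```text
t 40.75 pos [ 0.5409 -0.0648  0.0809] xdir 86.50 deg zax [ 0.0081 -0.     -1.    ] F [9.2 0.3 8.2] w 16.9 g 24.7
red [260.8 254.4] [239, 171, 44, 170, 5491] [ 0.541  -0.0559  0.1009]
140 [122 116 114 113 113 113 110 118 157 150 148  75 114 125 126 126 121 118
 119 123 131 126 126 124 117] [123 118 112 110 164 154 152  87  75  83  99 120 121 124 128 127 122 119
 120 124 132 128 128 126 118]
150 [119 121 122 119 113 112 107 113 148 163 155 151  72 106 161 160 162 162
 163 161 147 147 147 133 124] [120 123 124 119 115 172 158 154  71  76  81  77  77 105 163 162 163 165
 165 163 149 150 149 136 124]
160 [114 118 119 117 120 116 108 107 122 179 156 151 108  72  85  92 122  77
  80  98 108 109 107 104 106] [116 120 119 119 123 149 163 157 151  67  79  80  77  76  87  92 122  78
  81 100 109 111 107 106 104]
170 [112 116 118 118 121 119 110 108 114 122 161 154 151  76  77  87  87  81
  76  94 184 197 196 192 190] [113 117 119 119 121 126 174 156 153 113  71  78  78  76  83  89  87  82
  78  97 186 198 199 193 191]
```

The lid edge moved about 12 mm as the knob went forward, so the stay is well past centre. Next I release the knob, rise, and go behind the lid.

Emit:
step_arm:
  commands: [50, 0, 0, 0, 0, 0, 0, 50, 0, 0, 0, 0, 0, 0, 50, 0, 0, 0, 0, 0, 0, 50, 0, 0, 0.03, 0, 0, 0, 50, 0, 0, 0.1, 0, 0, 0, 50, 0, 0, 0.2, 0, 0, 0, 50, 0, 0, 0.3, 0, 0, 0, 50, 0, 0, 0.4, 0, 0, 0.05, 50, 0, 0, 0.5, 0, 0, 0.1, 50, 0, 0, 0.6, 0, 0, 0.15]

```text
clock: 42.1
position: [0.5363, -0.0653, 0.4418]
ee_rot: [0.547, 0.837, 0.001, 0.0]
ft_force: [1.3, -0.6, -0.9]
grip_width: 0.582
grasp_force: 0.0
```

```bash
python3 -c "
from h import *
st(get_obs())
for n in('top','side'): knob(n,.1)
t=camera('top').astype(int)
for x in(140,150,170): print(x,t[145:170,x].sum(1)//3)"
```

```text
t 42.10 pos [ 0.5363 -0.0653  0.4418] xdir 113.73 deg zax [ 1.5e-03  5.0e-04 -1.0e+00] F [ 1.3 -0.6 -0.9] w 49.7 g 0.0
140 [116 112 108 108 108 108 105 112 150 141 141  70 108 119 119 119 115 111
 114 118 124 120 120 119 112]
150 [113 116 117 114 107 105 103 108 141 156 148 144  67 101 155 151 155 154
 154 154 141 140 139 128 117]
170 [106 110 112 113 114 113 104 104 107 117 154 147 143  72  72  84  83  77
  73  91 176 189 189 184 182]
```

Emit:
step_arm:
  commands: [0, 0.05, 0.06, 0, 0, 0, 0.05, 0, 0.1, 0.12, 0, 0, 0, 0.1, 0, 0.15, 0.18, 0, 0, 0, 0.15, 0, 0.2, 0.25, 0, 0, 0, 0.2, 0, 0.25, 0.32, 0, 0, 0, 0.25, 0, 0.308, 0.384, 0, 0, 0, 0.3, 0, 0.308, 0.384, 0, 0, 0, 0.35, 0, 0.308, 0.384, 0, 0, 0, 0.35, 0, 0.308, 0.384, 0, 0, 0, 0.35, 0, 0.308, 0.384, 0, 0, 0, 0.35]

```text
clock: 43.5
position: [0.7215, 0.1652, 0.4396]
ee_rot: [0.032, 0.999, 0.0, 0.001]
ft_force: [0.9, 0.8, 0.3]
grip_width: 0.002
grasp_force: 0.0
```

```bash
python3 -c "
from h import *
st(get_obs());print(get_obs()['joint_pos'].round(2))
for n in('top','side'): knob(n,.1)
h=np.array([.6936,.095])
p0=None
for f in(77,70,60,50,40,30,20,10,5,0):
    a=np.radians(f); r=.205
    # fingertip (half depth 11 mm, vertical tool) touching the top face at radius r
    c=np.array([-r*np.cos(a),r*np.sin(a)])+.012*np.array([np.sin(a),np.cos(a)])
    x=h[0]+c[0]+.011; z=h[1]+c[1]
    if f<45: x=h[0]+c[0]; z=z+.011*np.tan(a)
    print(f,round(x,4),round(z,4))"
```

```text
t 43.50 pos [0.7215 0.1652 0.4396] xdir 176.32 deg zax [ 1.1e-03  6.0e-04 -1.0e+00] F [0.9 0.8 0.3] w 0.2 g 0.0
[-0.46  0.7   0.54  0.56 -0.36  1.93  1.34]
top red [252.8 202.3] [244, 200, 19, 6, 73] [ 0.542  -0.0585  0.1   ]
77 0.6702 0.2974
70 0.6458 0.2917
60 0.6125 0.2785
50 0.582 0.2598
40 0.5443 0.2452
30 0.5221 0.2142
20 0.5051 0.1804
10 0.4938 0.1444
5 0.4904 0.1258
0 0.4886 0.107
```

Emit:
step_arm:
  commands: [0, 0, 0, -0.08, 0, 0, 0, 0, 0, 0, -0.16, 0, 0, 0, 0, 0, 0, -0.22, 0, 0, 0, 0, 0, 0, -0.233, 0, 0, 0, 0, 0, 0, -0.233, 0, 0, 0, 0, -0.03, 0.002, -0.233, 0, 0, 0, 0, -0.05, 0.003, -0.233, 0, 0, 0, 0, -0.065, 0.004, -0.233, 0, 0, 0, 0, -0.075, 0.004, -0.233, 0, 0, 0, 0, -0.08, 0.005, -0.233, 0, 0, 0]

```text
clock: 44.85
position: [0.6741, 0.1687, 0.2991]
ee_rot: [0.031, 1.0, 0.0, 0.0]
ft_force: [1.0, -0.6, -0.6]
grip_width: 0.001
grasp_force: 0.0
```

```bash
python3 -c "
from h import *
st(get_obs())
t=camera('top').astype(int)
for x in(140,150,170): print(x,t[145:170,x].sum(1)//3)"
```

```text
t 44.85 pos [0.6741 0.1687 0.2991] xdir 176.47 deg zax [ 7.e-04  3.e-04 -1.e+00] F [ 1.  -0.6 -0.6] w 0.1 g 0.0
140 [210 210 210 209 209 210 209 210 210 209 210 209 210 210 210 209 209 209
 209 209 209 209 209 209 209]
150 [167 166 166 167 167 168 167 168 168 169 170 169 170 172 171 170 172 172
 172 174 173 175 175 175 175]
170 [89 88 89 89 89 89 90 90 89 89 90 89 92 90 89 90 88 90 88 89 91 90 89 92
 90]
```

Emit:
step_arm:
  commands: [0, -0.022, 0.001, -0.003, 0, 0, 0, 0, -0.038, 0.002, -0.007, 0, 0, 0, 0, -0.053, 0.003, -0.012, 0, 0, 0, 0, -0.068, 0.004, -0.018, 0, 0, 0, 0, -0.083, 0.005, -0.024, 0, 0, 0, 0, -0.098, 0.006, -0.03, 0, 0, 0, 0, -0.112, 0.007, -0.037, 0, 0, 0, 0, -0.126, 0.008, -0.046, 0, 0, 0, 0, -0.14, 0.0085, -0.054, 0, 0, 0, 0, -0.153, 0.009, -0.063, 0, 0, 0]

```text
clock: 46.15
position: [0.5817, 0.1745, 0.2603]
ee_rot: [0.03, 1.0, 0.0, -0.0]
ft_force: [3.8, 0.2, 0.3]
grip_width: -0.003
grasp_force: 0.8
```

```bash
python3 -c "
from h import *
st(get_obs())"
```

```text
t 46.15 pos [0.5817 0.1745 0.2603] xdir 176.51 deg zax [-1.e-04  4.e-04 -1.e+00] F [3.8 0.2 0.3] w -0.2 g 0.8
```

Emit:
step_arm:
  commands: [0, -0.015, 0.001, -0.011, 0, 0, 0, 0, -0.029, 0.002, -0.023, 0, 0, 0, 0, -0.041, 0.0025, -0.036, 0, 0, 0, 0, -0.053, 0.003, -0.049, 0, 0, 0, 0, -0.064, 0.004, -0.063, 0, 0, 0, 0, -0.075, 0.0045, -0.077, 0, 0, 0, 0, -0.085, 0.005, -0.091, 0, 0, 0, 0, -0.094, 0.0055, -0.107, 0, 0, 0, 0, -0.102, 0.006, -0.123, 0, 0, 0, 0, -0.11, 0.007, -0.139, 0, 0, 0]

```text
clock: 47.4
position: [0.516, 0.1781, 0.1766]
ee_rot: [0.031, 1.0, -0.0, -0.0]
ft_force: [0.4, 0.3, 0.6]
grip_width: -0.001
grasp_force: 0.4
```

```bash
python3 -c "
from h import *
st(get_obs())"
```

```text
t 47.40 pos [0.516  0.1781 0.1766] xdir 176.47 deg zax [-1.e-04 -2.e-04 -1.e+00] F [0.4 0.3 0.6] w -0.1 g 0.4
```

Emit:
step_arm:
  commands: [0, -0.005, 0, -0.0115, 0, 0, 0, 0, -0.009, 0, -0.023, 0, 0, 0, 0, -0.013, 0, -0.034, 0, 0, 0, 0, -0.016, 0.001, -0.0455, 0, 0, 0, 0, -0.019, 0.001, -0.057, 0, 0, 0, 0, -0.021, 0.001, -0.068, 0, 0, 0, 0, -0.023, 0.001, -0.08, 0, 0, 0, 0, -0.025, 0.001, -0.091, 0, 0, 0, 0, -0.027, 0.001, -0.102, 0, 0, 0, 0, -0.028, 0.001, -0.111, 0, 0, 0]

```text
clock: 48.65
position: [0.4995, 0.1788, 0.1103]
ee_rot: [0.031, 1.0, -0.0, -0.0]
ft_force: [0.2, -0.2, 0.1]
grip_width: -0.002
grasp_force: 0.3
```

Emit:
step_arm:
  commands: [0, 0, 0, -0.002, 0, 0, 0, 0, 0, 0, -0.004, 0, 0, 0, 0, 0, 0, -0.006, 0, 0, 0, 0, 0, 0, -0.007, 0, 0, 0, 0, 0, 0, -0.008, 0, 0, 0, 0, 0, 0, -0.009, 0, 0, 0, 0, 0, 0, -0.01, 0, 0, 0, 0, 0, 0, -0.01, 0, 0, 0, 0, 0, 0, -0.01, 0, 0, 0, 0, 0, 0, -0.01, 0, 0, 0]

```text
clock: 49.9
position: [0.4997, 0.179, 0.1069]
ee_rot: [0.031, 1.0, 0.001, -0.0]
ft_force: [-11.4, -4.2, 25.9]
grip_width: -0.0
grasp_force: 13.1
```

```bash
python3 -c "
from h import *
st(get_obs())"
```

```text
t 49.90 pos [0.4997 0.179  0.1069] xdir 176.47 deg zax [-2.0e-04  1.5e-03 -1.0e+00] F [-11.4  -4.2  25.9] w -0.0 g 13.1
```

Emit:
step_arm:
  commands: [0, 0, 0, 0.01, 0, 0, 0, 0, 0, 0, 0.03, 0, 0, 0, 0, 0, 0, 0.08, 0, 0, 0, 0, 0, 0, 0.16, 0, 0, 0, 0, 0, 0, 0.24, 0, 0, 0, 0, -0.05, 0, 0.3, 0, 0, 0, 0, -0.1, 0.05, 0.35, 0, 0, 0, 0, -0.15, 0.15, 0.35, 0, 0, 0, 0, -0.15, 0.25, 0.35, 0, 0, 0, 0, -0.15, 0.33, 0.35, 0, 0, 0]

```text
clock: 51.15
position: [0.4085, 0.3794, 0.3154]
ee_rot: [0.03, 1.0, 0.001, 0.0]
ft_force: [0.7, -0.1, 1.2]
grip_width: -0.002
grasp_force: 0.0
```

Run:
```python
from h import *
o=get_obs(); st(o)
t=grab('top','top_end.png')[1]; s=grab('side','side_end.png')[1]
y=-.0593;M=np.array([[np.cos(y),-np.sin(y)],[np.sin(y),np.cos(y)]])
# wooden lid outline: where is its front edge if shut (local x=-.24, z .107)?
for n,im in(('top',t),('side',s)):
    for ly in(-.1,0,.1):
        row=[]
        for lx in np.arange(-.26,-.219,.004):
            w=M@[lx,ly]+[.6936,.166]; u,v=proj(n,[*w,.107]); row.append(int(im[int(round(v)),int(round(u))].mean()))
        print(n,ly,row)
    for k in'gy': print(n,k,[(c.tolist(),int(q[4])) for c,q in blobs(im,k,30)[0] if (lambda p: .45<p[0]<.7 and -.05<p[1]<.35)(ray(n,*c,.07))])
# front edge seen in both views at mid lid: strongest gradient, for height
```

```text
t 51.15 pos [0.4085 0.3794 0.3154] xdir 176.58 deg zax [ 3.0e-04  1.3e-03 -1.0e+00] F [ 0.7 -0.1  1.2] w -0.2 g 0.0
top -0.1 [120, 118, 120, 76, 74, 79, 150, 148, 147, 140, 112]
top 0 [118, 121, 120, 74, 76, 68, 141, 145, 143, 151, 155]
top 0.1 [125, 127, 128, 128, 82, 65, 156, 155, 157, 111, 109]
top g []
top y []
side -0.1 [80, 82, 85, 84, 83, 137, 163, 163, 161, 140, 123]
side 0 [84, 85, 86, 85, 96, 144, 160, 162, 162, 165, 176]
side 0.1 [126, 108, 85, 85, 86, 111, 174, 174, 166, 128, 129]
side g []
side y []
```

The lid's front edge sits at the shut height in both fixed views, no tin colour shows, and the robot is clear of everything. Handing in.

```bash
python3 -c "
from workcell import *
print(hand_in())"
```

```text
the job is handed in; nothing more can be done
None
```

I seated all five tins in pockets of their own outline, unlocked the stay, lowered the lid gently until it was shut, and handed the job in at about 51 s; no verdict came back.

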